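# Load, shut and pin an indexing wash cassette

### The job

Load the wash cassette for the ultrasonic bath: slide its shutter one click, to its first stop, and put all the steel-grey adapters through the port into the compartment beneath it; slide on to the second stop and put the brass adapters into that compartment. Then slide the shutter right back until it clicks shut and lock it with the red ball-headed pin that lies on the bench: raise the pin upright and put it down through the hole in the shutter's tongue and the bracket below until its square shoulder sits on the tongue. The black plastic adapters do not get washed: leave them and everything else on the bench where they are.

Things in the scene. Friction and masses are not known exactly. Their poses are not given: they have to be found in the camera images.
- cassette: perforated stainless wash cassette fixed on the bench, 159 mm (x) by 196 mm (y), guide rails up to 79 mm high; origin at the centre of its underside, z up. Two compartments lie side by side along y, the +y third is a solid blank, and a fixed lock bracket reaches out of the +y end wall. A plunger block stands out of the back to x = 119 mm at y = -60 mm
- shutter (a joint): how far (m) the shutter plate is slid along the cassette's -y: 0 shut (port over the blank), 0.062 first stop (port over the steel compartment), 0.124 second stop (over the brass one). A spring plunger clicks into a notch at each: it holds with about 8 N and draws the plate in from within 4 mm; in between the plate slides with about 1.5 N and stays where left
- shutter_knob (a point): middle of the black upright knob on the shutter, 19 mm in diameter and 30 mm tall (its foot on the plate has a 26 mm flange); this point lies 15 mm above the plate. It moves with the shutter
- port (a point): centre of the port, the one opening (52 mm along y by 124 mm along x) in the blue anodised shutter plate, which is 4 mm thick and 248 mm long with its top 74 mm above the bench; this point is level with the plate's top and moves with it
- steel_compartment (a point): centre of the floor of the steel compartment, 16 mm above the bench, 54 mm below the shutter's underside; 128 mm (x) by 54 mm (y), at the middle of the cassette, marked by a grey dot on the front rail; axes as the cassette's
- brass_compartment (a point): centre of the floor of the brass compartment, of the same size and height, 62 mm to the -y side of the steel one, marked by a brass dot on the front rail; axes as the cassette's
- lock_hole (a point): centre of the 13 mm lock hole, level with the top of the shutter plate, fixed to the cassette, 140 mm to the +y side of its centre. The bracket's hole lies right under it (top of the bracket 18 mm lower, 6 mm thick, open below). The equal hole in the shutter's tongue lines up with it only when the shutter is shut
- lock_pin: lock pin, 95 mm long, 0.15 kg: red swivelling ball head 30 mm in diameter, a 22 mm square shoulder 5 mm thick, and a steel shank 10 mm in diameter with a tapered tip. Origin at the tip, z along the pin towards the ball. It lies on the bench, resting on ball and shoulder. Held by the ball and lifted, the shank swings down in the swivel, tip trailing on the bench, and hangs upright
- pin_ball (a point): centre of the pin's ball head, 80 mm from the tip
- pin_shoulder (a point): underside of the pin's square shoulder, 50 mm from the tip
- pin_tip (a point): tip of the pin
- steel_a: steel-grey standing adapter about 19 mm in diameter and 31 mm tall; origin at the centre of its underside, z up its axis. May be absent
- steel_b: steel-grey standing adapter about 21 mm in diameter and 33 mm tall; origin at the centre of its underside, z up its axis. May be absent
- steel_c: steel-grey standing adapter about 19 mm in diameter and 27 mm tall; origin at the centre of its underside, z up its axis. May be absent
- brass_a: brass standing adapter about 19 mm in diameter and 30 mm tall; origin at the centre of its underside, z up its axis. May be absent
- brass_b: brass standing adapter 32 mm tall: 28 mm wide foot 8 mm high, 22 mm wide body up to 20 mm, 12 mm wide neck above; origin at the centre of its underside, z up its axis. May be absent
- black_a: black plastic adapter, 20 mm wide, 29 mm tall, standing; not to be moved
- black_b: black plastic adapter, 27 mm wide, 28 mm tall, standing; not to be moved
- grease_pot: white grease pot with a blue lid, 58 mm in diameter, 73 mm tall; not to be moved
- spanner: spanner, 162 mm long, lying; not to be moved
- screwdriver_y: yellow screwdriver, 167 mm long, lying; not to be moved
- injector: fuel injector, 64x36x17 mm, lying; not to be moved
- clip: black rail clip, 27x62x18 mm; not to be moved

How it is judged (in metres and radians):
On the way, in this order (a step that is already met when the one before it is completed fails the run):
1. the shutter is clicked into its first stop (value of joint shutter between 0.0595 and 0.0645 m and velocity of joint shutter between -0.01 and 0.01 m/s), for 0.2 s.
2. all the steel-grey adapters are in the steel compartment (x of steel_a in the frame of steel_compartment between -0.066 and 0.066 m and y of steel_a in the frame of steel_compartment between -0.03 and 0.03 m and z of steel_a in the frame of steel_compartment between -0.01 and 0.05 m and x of steel_b in the frame of steel_compartment between -0.066 and 0.066 m and y of steel_b in the frame of steel_compartment between -0.03 and 0.03 m and z of steel_b in the frame of steel_compartment between -0.01 and 0.05 m and x of steel_c in the frame of steel_compartment between -0.066 and 0.066 m and y of steel_c in the frame of steel_compartment between -0.03 and 0.03 m and z of steel_c in the frame of steel_compartment between -0.01 and 0.05 m), for 0.2 s.
3. the shutter is clicked into its second stop (value of joint shutter between 0.1215 and 0.1265 m and velocity of joint shutter between -0.01 and 0.01 m/s), for 0.2 s.
4. all the brass adapters are in the brass compartment (x of brass_a in the frame of brass_compartment between -0.066 and 0.066 m and y of brass_a in the frame of brass_compartment between -0.03 and 0.03 m and z of brass_a in the frame of brass_compartment between -0.01 and 0.05 m and x of brass_b in the frame of brass_compartment between -0.066 and 0.066 m and y of brass_b in the frame of brass_compartment between -0.03 and 0.03 m and z of brass_b in the frame of brass_compartment between -0.01 and 0.05 m), for 0.2 s.
5. the shutter is clicked shut (value of joint shutter between -0.0025 and 0.0025 m and velocity of joint shutter between -0.01 and 0.01 m/s), for 0.2 s.
6. the pin is down through the tongue and the bracket (z of pin_tip in the frame of lock_hole below -0.045 m and horizontal distance between pin_tip and lock_hole below 0.006 m and horizontal distance between pin_shoulder and lock_hole below 0.005 m and angle between lock_pin's own z axis and vertical below 0.15 rad), for 0.2 s.
At the end, for the whole second after the job is handed in: all steel-grey adapters lie in the steel compartment and all brass ones in the brass compartment, below the plate; the shutter is in its shut stop (within 2.5 mm); the lock pin stands (within 0.15 rad of upright) in the lock hole with its tip at least 45 mm below the top of the plate; nothing moves (all of step 2 and all of step 4 and all of step 5 and all of step 6 and linear speed of each of steel_a, steel_b, steel_c, brass_a, brass_b, lock_pin below 0.02 m/s); the robot touches nothing.
It fails at once if a black adapter or another bystander is moved by more than 30 mm (distance of any of black_a, black_b, grease_pot, spanner, screwdriver_y, injector, clip from where it was at the start of the episode above 0.03 m).
Of steel_a, steel_b, steel_c only 2 to 3 are there at a start; the rules pass over those that are not, and their reading is None.
Of brass_a, brass_b only 1 to 2 are there at a start; the rules pass over those that are not, and their reading is None.
At some moment in a run one of steel_a, steel_b, steel_c, brass_a, brass_b, lock_pin may be knocked a few centimetres aside while the robot is not near it.
It also fails if it takes over 210 s, if anything falls off the work surface, if the arm or the gripper's body presses on something with over 40 N, if the wrist force passes 120 N, or if a joint passes its speed limit or range.

### The arm

A 6-joint arm with a two-finger parallel gripper is mounted at the origin on a cart in front of the work surface, level with it; the furniture and walls round the work are solid. World frame = base frame: x ahead of the robot, y to its left, z up, the work surface at z = 0. Lengths are in mm, angles in rad, forces in N, time in s.
With the tool pointing down it reaches from about 300 to 775 mm from the base axis. Payload 14.6 kg.
Tool frame: the origin (TCP) lies midway between the tips of the shut fingers; the grasp point (between the pads) lies manip.grasp_offset behind it (manip.grasp_offset is the distance from the TCP to the grasp point, in mm); z points along the fingers, y is the direction in which the jaws open and shut (so a half turn about z gives the same grasp; the last joint's range is limited). The gripper opens to 94 mm and grips with 3 to 60 N. Pads are 16 mm wide; open, the fingers measure 119 mm over their backs; the gripper's body (75 mm by 177 mm) begins 78 mm behind the grasp point.
Start: joints at [-1.214, 0.3, 1.521, -0, 1.321, -0.067], TCP at [226.167, -501.336, 205.446] pointing down, gripper open.
Joint ranges: [-3.03, 3.03], [-0.79, 2.21], [0.23, 2.52], [-1.04, 4.18], [0, 3.07], [-2.55, 2.55]. Speed limits (rad/s): [2.22, 2.22, 2.57, 3.14, 3.14, 3.14].

### API

Orientations are given as [roll, pitch, yaw] about the fixed x, y, z axes, in that order (R = Rz(yaw) Ry(pitch) Rx(roll)).
In Python, from cell import monitor, vision, order, manip gives the robot as it stands.
- The arm moves only by the shell command python3 -m jog 'ROWS' [FORCE]. ROWS is JSON, a list of rows, each a list of 7 numbers: the shift along the tool's x, y, z in cm, then the turn, a rotation vector about the tool's x, y, z in rad, then the opening in per cent of the stroke, from 0 (shut) to 100 (fully open). In form: [[tx, ty, tz, rx, ry, rz, jaw], ...]. A call has 1 to 8 rows; each row shifts and turns the commanded pose from where the row before left it, along the tool's axes as they then stand; what a row does not reach is not made up. A row lasts 1/10 s, in which the tool goes at most 50 mm and 8.59 degrees, less where a joint would pass 70% of its speed; a pose out of reach is approached as far as the arm can. A call is refused whole if a number of a shift passes 5 or a number of a turn 0.15, either way. A call with a gripper value outside its range is refused whole. The fingers move at their own pace and stop on an object; FORCE is the grip in N (left out, the last holds). Time passes only in rows, so rows that do not move let the fingers close. It gives the time, the measured TCP pose, the force and the opening at its end, in the units of the state.
- monitor.read_state(): the state, without advancing time (a new reading comes with each control period).
- vision.camera(name): name is "scene" or "top"; returns a dict with "color" (400x640x3 uint8, blue, green, red), "fx", "fy", "cx", "cy" (pixels), "cam_to_world" (4x4, takes a point from camera to world coordinates). Camera axes: x right, y down, z forward; pixel columns grow to the right and rows downward; lengths in mm; the calibration is good to about 2 mm. A picture is of the moment at which its call begins. There is no depth.
- order.sign_off(): hands the job in, once; it reports no verdict.
The state is a dict: "clock": time; "joints": joint angles; "qd": joint speeds; "effort": joint torques, N m; "eef_pos": TCP position; "eef_rot": TCP orientation; "wrist_force": force on the tool from outside, world axes, zero at the start; "moment": the same for the moment, N m; "finger_gap": finger opening in mm.
Only numpy, scipy, OpenCV 4.12 (cv2) and the standard library are available. Lean on these libraries where they do the work, as an engineer would, in place of code of your own. Each camera call takes 0.05 s, during which the arm holds its last target.

## Working session

There is one attempt and no reset: what is moved stays moved. The work goes in short steps, Python scripts to look and compute and a shell command to move; the robot and the scene stay as the last step left them, time stands still between calls to the robot, and variables do not carry over. Pictures are saved under pics/ and viewed, and the job is handed in when it is done.

```bash
ls -la; mkdir -p pics
cat > h.py <<'E'
import numpy as np, cv2
from cell import monitor, vision, order, manip
def snap(name,fn):
    c=vision.camera(name); cv2.imwrite('pics/'+fn,c['color']); np.savez('pics/'+fn[:-4]+'.npz',**{k:np.array(v) for k,v in c.items()}); return c
def load(fn): return dict(np.load('pics/'+fn+'.npz'))
def cast(c,u,v,z):
    T=np.array(c['cam_to_world']); d=T[:3,:3]@np.array([(u-c['cx'])/c['fx'],(v-c['cy'])/c['fy'],1]); o=T[:3,3]
    return o+d*(z-o[2])/d[2]
def proj(c,p):
    T=np.array(c['cam_to_world']); q=T[:3,:3].T@(np.array(p)-T[:3,3]); return np.array([c['cx']+c['fx']*q[0]/q[2],c['cy']+c['fy']*q[1]/q[2]])
E
python3 - <<'E'
from h import *
print(manip.grasp_offset, monitor.read_state())
for n in('scene','top'):
    c=snap(n,n+'0.png'); print(n,c['fx'],c['fy'],c['cx'],c['cy'],np.round(c['cam_to_world'],3))
E
```

```text
total 12
drwxr-xr-x  3 agent agent 4096 Dec  6 14:49 .
drwxr-xr-x 23 root  root  4096 Dec  6 14:49 ..
drwxr-xr-x  2 agent agent 4096 Dec  6 14:49 pics
18.8 {'clock': 0.0, 'joints': array([-1.21361735e+00,  3.00478483e-01,  1.52160291e+00, -1.13079704e-05,
        1.32068437e+00, -6.65897081e-02]), 'qd': array([ 0.00198529, -0.00048975, -0.00150503,  0.00080835,  0.00062282,
       -0.0003023 ]), 'effort': array([ 2.29265161e-04, -5.31799507e+01, -3.52732408e+01,  7.08829612e-02,
        2.43914605e-02, -1.20249942e-04]), 'eef_pos': array([ 226.06499039, -501.09819005,  204.87304229]), 'eef_rot': array([-3.14042142e+00, -6.71307224e-05,  4.23771450e-01]), 'wrist_force': array([ 0.2840309 , -0.0108105 , -1.33694254]), 'moment': array([-0.02874822, -0.0088993 ,  0.04929309]), 'finger_gap': 94.25443114008391}
scene 383.3502880676626 383.3502880676626 326.9291493353929 201.94960614246574 [[-8.10000e-01 -4.36000e-01  3.91000e-01  2.09435e+02]
 [-5.86000e-01  6.05000e-01 -5.39000e-01  5.65172e+02]
 [-2.00000e-03 -6.66000e-01 -7.46000e-01  8.39929e+02]
 [ 0.00000e+00  0.00000e+00  0.00000e+00  1.00000e+00]]
top 408.20917568854964 408.20917568854964 317.767972167543 198.24012142147637 [[ 1.900000e-02 -9.990000e-01  4.700000e-02  5.114030e+02]
 [-1.000000e+00 -1.900000e-02  4.000000e-03  1.397400e+01]
 [-3.000000e-03 -4.700000e-02 -9.990000e-01  1.352906e+03]
 [ 0.000000e+00  0.000000e+00  0.000000e+00  1.000000e+00]]
```

View pics/scene0.png

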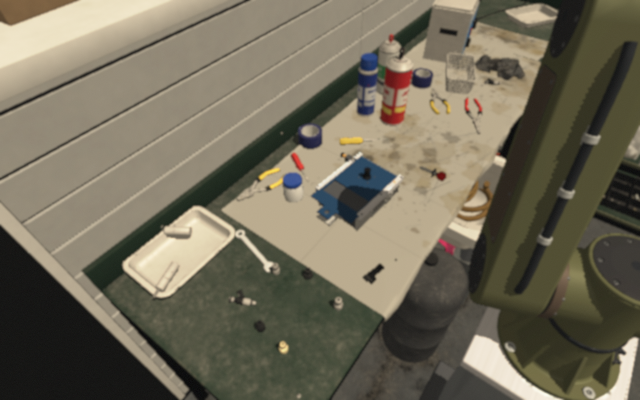

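View pics/top0.png

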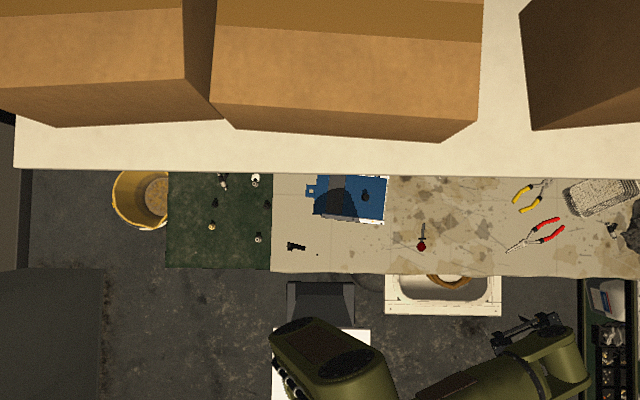

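Run:
```python
import cv2
a=cv2.imread('pics/top0.png')[165:280,160:440]; cv2.imwrite('pics/t0z.png',cv2.resize(a,None,fx=2.85,fy=2.85,interpolation=cv2.INTER_CUBIC))
a=cv2.imread('pics/scene0.png')[140:370,200:460]; cv2.imwrite('pics/s0z.png',cv2.resize(a,None,fx=2.6,fy=2.6,interpolation=cv2.INTER_CUBIC))
```

```text
(no output)
```

View pics/t0z.png

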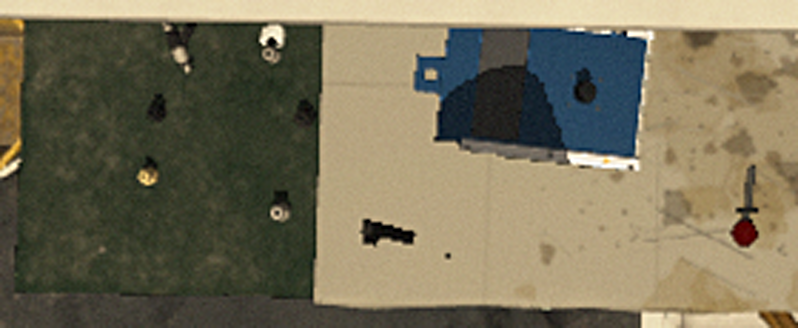

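View pics/s0z.png

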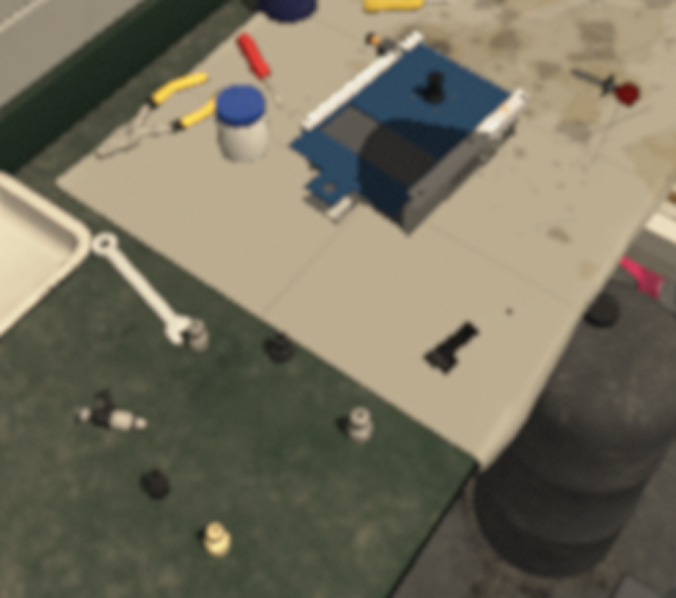

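Run:
```python
import cv2,numpy as np
t=cv2.imread('pics/top0.png'); s=cv2.imread('pics/scene0.png')
def crop(im,u,v,r=14,f=10): 
    a=cv2.resize(im[v-r:v+r,u-r:u+r],None,fx=f,fy=f,interpolation=cv2.INTER_NEAREST); cv2.putText(a,f"{u-r},{v-r}",(3,12),0,.4,(0,0,255)); return a
A=np.hstack([crop(t,258,237,r=10),crop(t,255,181,10),crop(t,212,225,10),crop(t,222,180,10)])
B=np.hstack([crop(s,338,302,r=10),crop(s,274,268,10),crop(s,282,347,10),crop(s,242,298,10)])
cv2.imwrite('pics/z1.png',np.vstack([A,B]))
A=crop(t,345,195,r=50,f=7);B=crop(s,358,190,r=50,f=7)
cv2.imwrite('pics/z2.png',A[:600]);cv2.imwrite('pics/z3.png',B[:600])
```

```text
(no output)
```

View pics/z1.png

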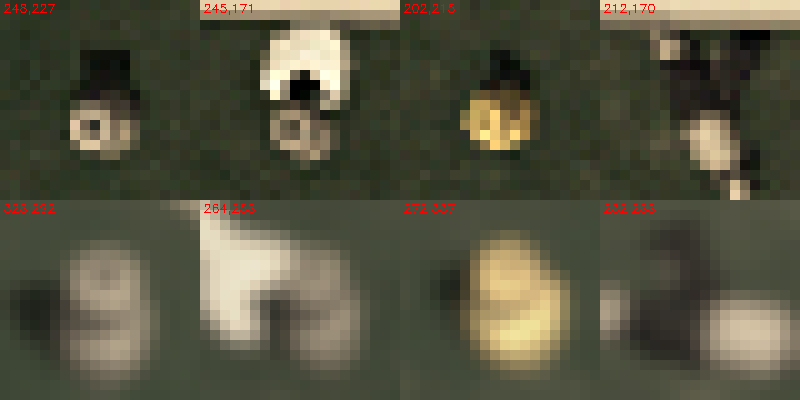

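View pics/z2.png

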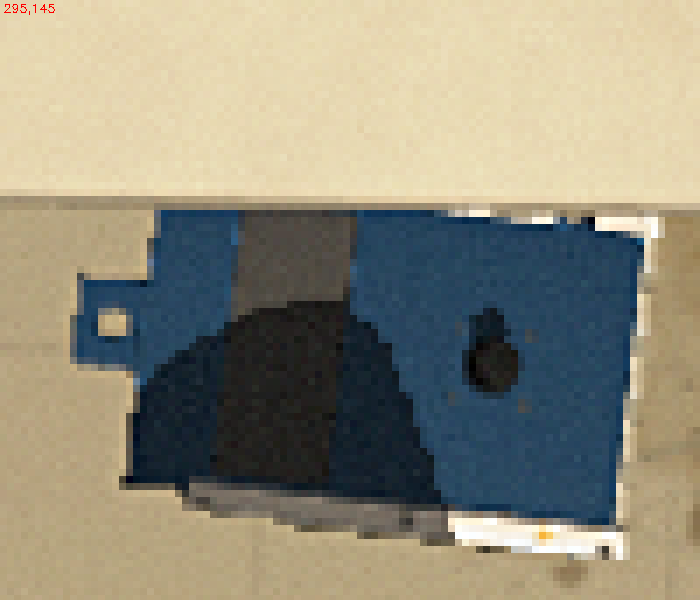

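View pics/z3.png

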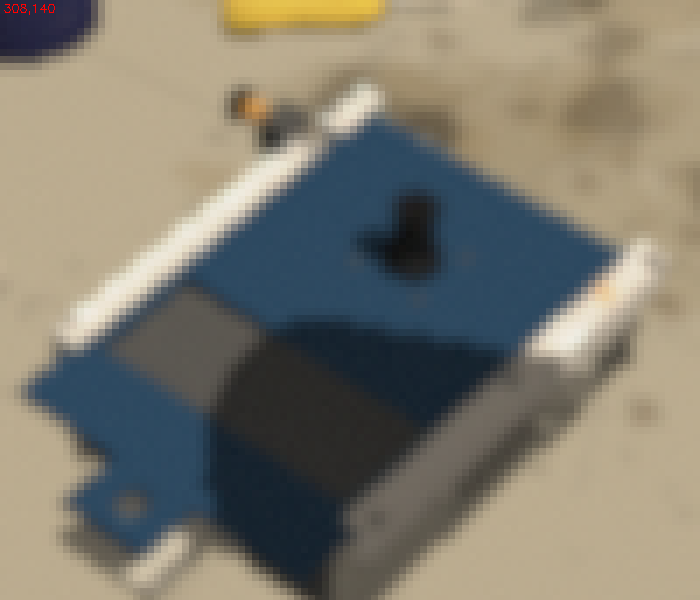

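```bash
cat >> h.py <<'E'
def tri(ct,pt,cs,ps):
    A=np.zeros((3,3));b=np.zeros(3)
    for c,p in((ct,pt),(cs,ps)):
        T=np.array(c['cam_to_world']);d=T[:3,:3]@np.array([(p[0]-c['cx'])/c['fx'],(p[1]-c['cy'])/c['fy'],1]);d/=np.linalg.norm(d)
        M=np.eye(3)-np.outer(d,d);A+=M;b+=M@T[:3,3]
    return np.linalg.solve(A,b)
E
python3 - <<'E'
from h import *
t=load('top0');s=load('scene0')
r=lambda x:np.round(x,1)
h=(310.9,190.4);hs=(326.1,210.9)
print('hole',r(cast(t,*h,74)),r(cast(s,*hs,74)),r(tri(t,h,s,hs)))
k=(365.5,196.2);ks=(367.1,168.8)
print('knobtop',r(cast(t,*k,104)),r(cast(s,*ks,104)),r(tri(t,k,s,ks)))
# adapters: top image
def d(n,c,u,v,z): print(n,r(cast(c,u,v,z)))
print('st1',r(cast(t,257.0,239.3,30)),'scene top',r(cast(s,337.8-.5,292+7.5,30)),'base',r(cast(s,338.5,292+17,0)))
print('st2',r(cast(t,245+9.2,171+12.5,30)),r(cast(s,264+11.5,258+6,30)),r(cast(s,264+12.5,258+16,0)))
print('br',r(cast(t,202+9.3,215+12,30)),r(cast(s,272+10.8,337+6,30)),r(cast(s,272+12,337+16,0)))
for n,z,a in(('st1',0,(338,302)),('br',0,(282,347)),('st2',0,(275,268))):
    p=cast(s,*a,15);T=s['cam_to_world'];dep=(T[:3,:3].T@(p-T[:3,3]))[2];print(n,r(p),'mm/px',dep/s['fx'])
# plate corners in top at z 74: zoom coords
for n,(x,y) in dict(L0=(155,215),L1=(132,480),R0=(643,235),R1=(612,520),P0=(238,240),P1=(355,240),P2=(218,460),P3=(330,460)).items(): print(n,r(cast(t,295+x/7-.5,145+y/7-.5,74)))
for n,(x,y) in dict(dot=(603,290),backL=(60,340),backR=(375,88),frR=(650,250)).items(): print('scene',n,r(cast(s,308+x/7-.5,140+y/7-.5,77)))
print('shelf edge',r(cast(t,317,168,0)))
print('pin ball',r(cast(t,160+743/2.85,165+232/2.85,15)),r(cast(s,200+627/2.6,140+93/2.6,15)))
print('pin tip',r(cast(t,160+751/2.85,165+168/2.85,5)),r(cast(s,200+575/2.6,140+72/2.6,5)))
print('sh',r(cast(t,160+747/2.85,165+209/2.85,11)),r(cast(s,200+607/2.6,140+84/2.6,11)))
print('black',r(cast(t,160+157/2.85,165+112/2.85,15)),r(cast(t,160+305/2.85,165+115/2.85,15)),'clip',r(cast(t,160+387/2.85,165+232/2.85,10)))
print('inj',r(cast(t,222,181,10)),r(cast(s,242,298,10)),'span end',r(cast(t,255,176,4)), r(cast(s,268,268,4)))
print('pot',r(cast(s,200+240/2.6,140+100/2.6,73)))
E
```

```text
hole [595.3  40.7  74. ] [594.4  38.6  74. ] [594.4  40.2  75.7]
knobtop [ 578.6 -127.5  104. ] [ 577.1 -132.4  104. ] [ 576.8 -127.9  107.9]
st1 [436.7 212.6  30. ] scene top [437.9 210.6  30. ] base [430.2 215.8   0. ]
st2 [617.2 226.4  30. ] [616.8 221.3  30. ] [610.5 229.4   0. ]
br [473.5 361.6  30. ] [474.3 361.8  30. ] [467.7 369.5   0. ]
st1 [437.2 208.3  15. ] mm/px 2.3394314772878553
br [474.9 365.7  15. ] mm/px 2.1566885361735593
st2 [617.7 224.6  15. ] mm/px 2.500729830788816
L0 [643.4  23.6  74. ]
L1 [524.3  31.6  74. ]
R0 [ 638.5 -195.6   74. ]
R1 [ 510.5 -183.2   74. ]
P0 [632.9 -13.9  74. ]
P1 [633.8 -66.4  74. ]
P2 [534.   -6.7  74. ]
P3 [534.9 -56.8  74. ]
scene dot [ 504.1 -159.4   77. ]
scene backL [663.9 -10.1  77. ]
scene backR [ 644.2 -209.8   77. ]
scene frR [ 499.9 -190.7   77. ]
shelf edge [675.2  23.4   0. ]
pin ball [ 422.8 -319.6   15. ] [ 420.8 -323.2   15. ]
pin tip [ 496.  -330.9    5. ] [ 490.3 -330.8    5. ]
sh [ 449. -325.   11.] [ 447.7 -327.7   11. ]
black [547.6 355.4  15. ] [547.3 184.9  15. ] clip [414.8  87.9  10. ]
inj [625.1 336.2  10. ] [629.1 331.   10. ] span end [644.3 228.6   4. ] [637.5 230.4   4. ]
pot [743.7  -3.8  73. ]
```

Run:
```python
from h import *
t=load('top0');s=load('scene0')
for z in(0,100,200,300,400,500,600):
    a=cast(t,100,168,z);b=cast(t,300,171,z);print(z,np.round(a),np.round(b),np.round(proj(s,a)),np.round(proj(s,b)))
a=cv2.imread('pics/scene0.png')[0:330,0:340]
cv2.imwrite('pics/z4.png',cv2.resize(a,None,fx=1.8,fy=1.8))
```

```text
0 [662. 747.   0.] [664.  80.   0.] [ 71. 458.] [297. 226.]
100 [651. 693. 100.] [653.  75. 100.] [ 75. 423.] [299. 203.]
200 [640. 639. 200.] [642.  70. 200.] [ 80. 381.] [302. 176.]
300 [629. 584. 300.] [630.  65. 300.] [ 86. 332.] [305. 144.]
400 [617. 530. 400.] [619.  60. 400.] [ 93. 273.] [309. 106.]
500 [606. 476. 500.] [608.  55. 500.] [101. 201.] [314.  59.]
600 [595. 422. 600.] [596.  51. 600.] [112. 112.] [320.  -0.]
```

View pics/z4.png

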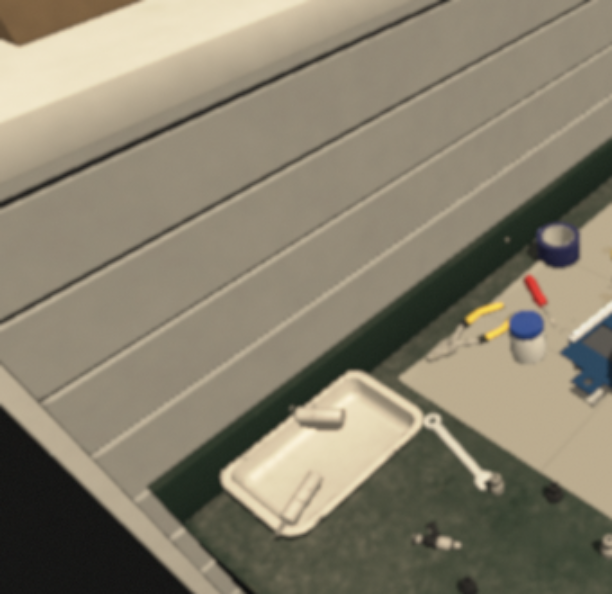

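Run:
```python
from h import *
t=load('top0');im=t['color'];hsv=cv2.cvtColor(im,cv2.COLOR_BGR2HSV)
m=cv2.inRange(hsv,(95,110,20),(115,255,255))
def fit(pts,n,z=74):
    w=np.array([cast(t,u,v,z)[:2] for u,v in pts]); 
    l=cv2.fitLine(w.astype(np.float32),cv2.DIST_HUBER,0,.01,.01).ravel(); 
    print(n,len(w),np.round(l,3),'ang',np.arctan2(l[1],l[0]))
R=[];L=[];P=[];Q=[]
for v in range(178,216):
    u=np.where(m[v,300:395])[0]+300
    if len(u)<5: continue
    if 182<v<214:R.append((u.max()+.5,v))
    g=np.where(np.diff(u)>8)[0]
    if len(g): P.append((u[g[0]]+.5,v));Q.append((u[g[0]+1]-.5,v))
print(P[:3],Q[:3])
fit(R,'right');fit(P,'portL');fit(Q,'portR')
F=[]
for u in range(318,358):
    v=np.where(m[:,u])[0]; v=v[(v>150)&(v<235)]
    if len(v):F.append((u,v.max()+.5))
fit(F,'front')
p,q=map(np.array,(P,Q));print('port mid',[np.round(cast(t,*((a+b)/2),74),1) for a,b in zip(P,Q)][::8])
# front/back rails in scene: whitish edges
```

```text
[(np.float64(328.5), 178), (np.float64(328.5), 179), (np.float64(328.5), 180)] [(np.float64(345.5), 178), (np.float64(345.5), 179), (np.float64(345.5), 180)]
right 31 [ 9.95000e-01 -9.90000e-02  5.75981e+02 -1.89464e+02] ang -0.09927863
portL 37 [ 9.95000e-01 -1.03000e-01  5.82642e+02 -8.47500e+00] ang -0.10360958
portR 37 [ 9.95000e-01 -1.00000e-01  5.82434e+02 -6.23120e+01] ang -0.10000246
front 36 [ 8.80000e-02  9.96000e-01  5.20913e+02 -5.05570e+01] ang 1.4828682Traceback (most recent call last):
  File "<stdin>", line 22, in <module>
TypeError: unsupported operand type(s) for /: 'tuple' and 'int'
```

```bash
cat >> h.py <<'E'
def need(x,y,z,yaw):
    s=monitor.read_state();p=s['eef_pos'];w=s['eef_rot'][2]
    d=(w-yaw+np.pi)%(2*np.pi)-np.pi
    dx,dy,dz=x-p[0],y-p[1],z-p[2]
    f=lambda a:np.round(np.array([np.cos(a)*dx+np.sin(a)*dy,np.sin(a)*dx-np.cos(a)*dy,-dz])/10,2)
    print('t',round(s['clock'],1),'pos',np.round(p,1),'rot',np.round(s['eef_rot'],3),'gap',round(s['finger_gap'],1),'F',np.round(s['wrist_force'],1),'j',np.round(s['joints'],2))
    print('rz %.3f'%d,'shift cm now-frame',f(w),'final-frame',f(yaw))
E
python3 -c "
from h import *
need(578.4,-129,150,-.097)"
```

```text
t 0.1 pos [ 226.1 -501.1  204.9] rot [-3.141 -0.     0.424] gap 93.7 F [ 0.8 -0.4 -0.5] j [-1.21  0.3   1.52 -0.    1.32 -0.07]
rz 0.521 shift cm now-frame [ 47.42 -19.43   5.49] final-frame [ 31.46 -40.45   5.49]
```

```bash
python3 -m jog '[[0,0,0,0,0,0.13,60],[0,0,0,0,0,0.13,60],[0,0,0,0,0,0.13,60],[0,0,0,0,0,0.13,60],[2.5,-3.2,0,0,0,0,60],[3,-3.9,0,0,0,0,60],[3,-3.9,0,0,0,0,60],[3,-3.9,0,0,0,0,60]]'; python3 -m jog '[[3,-3.9,0,0,0,0,60],[3,-3.9,0,0,0,0,60],[3,-3.9,0.5,0,0,0,60],[3,-3.9,1,0,0,0,60],[3,-3.9,1,0,0,0,60],[2.5,-3,1,0,0,0,60],[1,-2,1,0,0,0,60],[0,0,0,0,0,0,60]]'; python3 -c "
from h import *
need(578.4,-129,84,-.097)
snap('top','top1.png');snap('scene','scene1.png')"
```

```text
clock: 0.9
eef_pos: [355.8, -362.5, 205.2]
eef_rot: [-3.141, 0.0, -0.097]
wrist_force: [1.0, -0.7, -0.8]
finger_gap: 56.4
clock: 1.7
eef_pos: [562.7, -135.8, 158.5]
eef_rot: [-3.141, 0.003, -0.093]
wrist_force: [0.2, -1.2, -0.9]
finger_gap: 56.4
t 1.7 pos [ 562.7 -135.8  158.5] rot [-3.141e+00  3.000e-03 -9.300e-02] gap 56.4 F [ 0.2 -1.2 -0.9] j [-0.3   0.41  1.49  0.    1.25  1.36]
rz 0.004 shift cm now-frame [ 1.5  -0.82  7.45] final-frame [ 1.5  -0.83  7.45]
```

```bash
python3 -m jog '[[1.5,-0.8,0,0,0,0,60],[0,0,2.5,0,0,0,60],[0,0,2.5,0,0,0,60],[0,0,2.4,0,0,0,60],[0,0,0,0,0,0,60]]'; python3 -c "
from h import *
need(578.4,-129,84,-.097)
a=snap('top','top1.png')['color'];b=snap('scene','scene1.png')['color']
A=cv2.resize(a[150:240,290:410],None,fx=6,fy=6);cv2.imwrite('pics/q1.png',A)
A=cv2.resize(b[100:250,280:440],None,fx=4,fy=4);cv2.imwrite('pics/q2.png',A)
"
```

```text
clock: 2.3
eef_pos: [576.2, -132.6, 84.3]
eef_rot: [-3.141, 0.004, -0.098]
wrist_force: [0.3, 0.2, 0.4]
finger_gap: 56.5
t 2.3 pos [ 576.2 -132.6   84.3] rot [-3.141  0.004 -0.098] gap 56.5 F [0.3 0.2 0.4] j [-0.29  0.51  1.52 -0.    1.11  1.38]
rz -0.001 shift cm now-frame [ 0.19 -0.38  0.03] final-frame [ 0.19 -0.38  0.03]
```

View pics/q2.png

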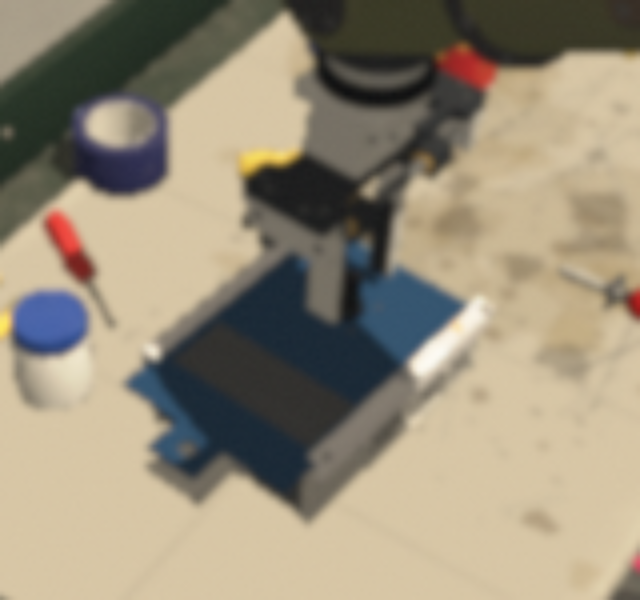

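The gripper straddles the knob, near finger at about (335,290) in the crop, with the shutter still shut. I'll centre the last few mm and close.

```bash
python3 -m jog '[[0.2,-0.38,0,0,0,0,40],[0,0,0,0,0,0,0],[0,0,0,0,0,0,0],[0,0,0,0,0,0,0],[0,0,0,0,0,0,0]]' 30;  python3 -c "
from h import *
need(578.4,-129,84,-.097)"
```

```text
clock: 2.9
eef_pos: [580.4, -128.2, 86.7]
eef_rot: [3.142, -0.0, -0.096]
wrist_force: [-0.0, -0.0, 1.1]
finger_gap: 20.0
t 2.9 pos [ 580.4 -128.2   86.7] rot [ 3.142 -0.    -0.096] gap 20.0 F [-0.  -0.   1.1] j [-0.28  0.52  1.51  0.    1.12  1.39]
rz 0.001 shift cm now-frame [-0.19  0.1   0.27] final-frame [-0.19  0.1   0.27]
```

```bash
python3 -m jog '[[0,1.5,0,0,0,0,0],[0,1.5,0,0,0,0,0],[0,1.5,0,0,0,0,0],[0,1.2,0,0,0,0,0],[0,0.5,0,0,0,0,0],[0,0,0,0,0,0,0],[0,0,0,0,0,0,0]]';  python3 -c "
from h import *
need(574.4,-189.9,84,-.097)"
```

```text
clock: 3.6
eef_pos: [574.4, -190.1, 86.7]
eef_rot: [3.141, -0.0, -0.096]
wrist_force: [-2.3, -1.9, 4.0]
finger_gap: 18.3
t 3.6 pos [ 574.4 -190.1   86.7] rot [ 3.141 -0.    -0.096] gap 18.3 F [-2.3 -1.9  4. ] j [-0.38  0.54  1.48 -0.    1.13  1.29]
rz 0.001 shift cm now-frame [ 0.   -0.02  0.27] final-frame [ 0.   -0.02  0.27]
```

```bash
python3 -m jog '[[0,0,0,0,0,0,40],[0,0,0,0,0,0,40],[0,0,0,0,0,0,40],[0,0,-2,0,0,0,50],[0,0,-4,0,0,0,50],[0,0,-4,0,0,0,50],[0,0,0,0,0,0,50]]';  python3 -c "
from h import *
need(574.4,-189.9,84,-.097)
a=snap('top','top2.png')['color'];b=snap('scene','scene2.png')['color']
A=cv2.resize(a[150:240,290:410],None,fx=5,fy=5);B=cv2.resize(b[100:250,280:440],None,fx=3,fy=3);cv2.imwrite('pics/q3.png',A);cv2.imwrite('pics/q4.png',B)
"
```

```text
clock: 4.3
eef_pos: [576.3, -190.4, 192.3]
eef_rot: [3.139, -0.008, -0.096]
wrist_force: [0.5, -0.4, -0.7]
finger_gap: 47.0
t 4.3 pos [ 576.3 -190.4  192.3] rot [ 3.139 -0.008 -0.096] gap 47.0 F [ 0.5 -0.4 -0.7] j [-0.38  0.43  1.37  0.    1.33  1.29]
rz 0.001 shift cm now-frame [-0.19 -0.03 10.83] final-frame [-0.19 -0.03 10.83]
```

View pics/q4.png

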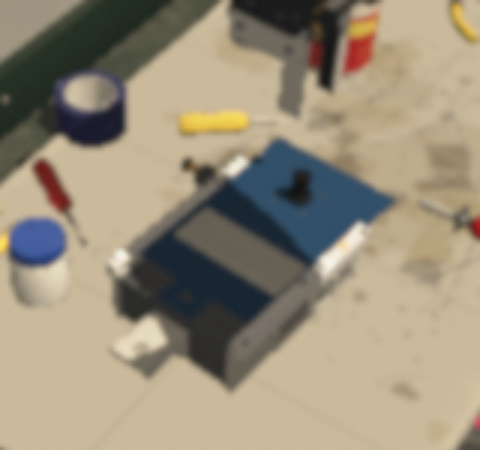

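View pics/q3.png

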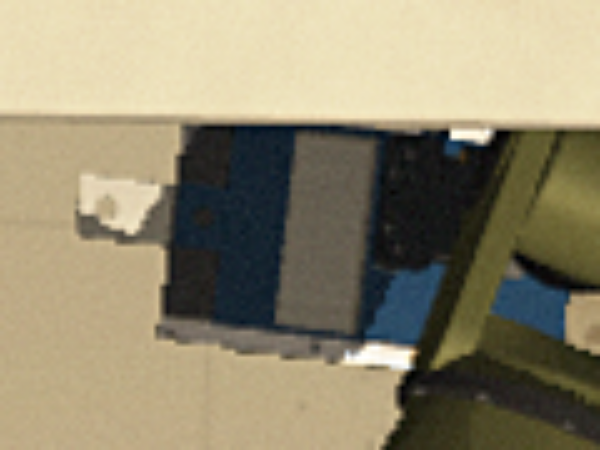

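```bash
python3 -c "
from h import *
s=load('scene2');t=load('top2')
print(cast(s,379.2,158.8,104)-cast(s,367.1,168.8,104))
for u,v in((293,135),(381,135),(275,325),(358,335)): print(cast(t,290+u/5-.5,150+v/5-.5,74)[:2])
need(436.5,212,150,1.474)
"
```

```text
[ -6.0752432  -55.58595436   0.        ]
[641.21506278 -75.36687577]
[ 642.23707514 -130.66587842]
[521.6540593 -65.9288979]
[ 516.37497063 -117.94880228]
t 4.4 pos [ 574.6 -189.8  186.9] rot [ 3.141e+00 -1.000e-03 -9.600e-02] gap 47.1 F [-0.5 -0.3 -0.8] j [-0.38  0.44  1.38  0.    1.32  1.29]
rz -1.570 shift cm now-frame [-17.6  -38.67   3.69] final-frame [ 38.66 -17.63   3.69]
```

```bash
python3 -m jog '[[0,0,0,0,0,-0.142,50],[0,0,0,0,0,-0.143,50],[0,0,0,0,0,-0.143,50],[0,0,0,0,0,-0.143,50],[0,0,0,0,0,-0.143,50],[0,0,0,0,0,-0.143,50],[0,0,0,0,0,-0.143,50],[0,0,0,0,0,-0.143,50]]'; python3 -m jog '[[0,0,0,0,0,-0.143,50],[0,0,0,0,0,-0.143,50],[0,0,0,0,0,-0.143,50],[3,-1.4,0,0,0,0,50],[4,-1.8,0,0,0,0,50],[4,-1.8,0,0,0,0,50],[4,-1.8,0,0,0,0,50],[4,-1.8,0,0,0,0,50]]';python3 -m jog '[[4,-1.8,0,0,0,0,50],[4,-1.8,0,0,0,0,50],[4,-1.8,0.5,0,0,0,50],[4,-1.8,1.2,0,0,0,50],[3,-1.4,2,0,0,0,50],[0,0,0,0,0,0,50]]';  python3 -c "
from h import *
need(436.8,211.7,4,1.474)
a=snap('top','top3.png')['color'];b=snap('scene','scene3.png')['color']
cv2.imwrite('pics/q5.png',cv2.resize(b[180:380,200:440],None,fx=3,fy=3))
"
```

```text
clock: 5.2
eef_pos: [573.9, -189.6, 184.7]
eef_rot: [-3.139, 0.0, 1.053]
wrist_force: [-0.7, -0.8, -0.2]
finger_gap: 46.8
clock: 6.0
eef_pos: [505.4, 9.0, 185.0]
eef_rot: [-3.139, 0.0, 1.476]
wrist_force: [0.9, -0.4, -0.3]
finger_gap: 46.9
clock: 6.6
eef_pos: [436.4, 206.9, 146.0]
eef_rot: [-3.136, 0.002, 1.48]
wrist_force: [-0.1, 0.2, -0.4]
finger_gap: 47.5
t 6.6 pos [436.4 206.9 146. ] rot [-3.136e+00  2.000e-03  1.480e+00] gap 47.5 F [-0.1  0.2 -0.4] j [0.37 0.22 1.77 0.   1.16 0.46]
rz 0.006 shift cm now-frame [ 0.48 -0.   14.2 ] final-frame [ 0.48 -0.   14.2 ]
```

View pics/q5.png

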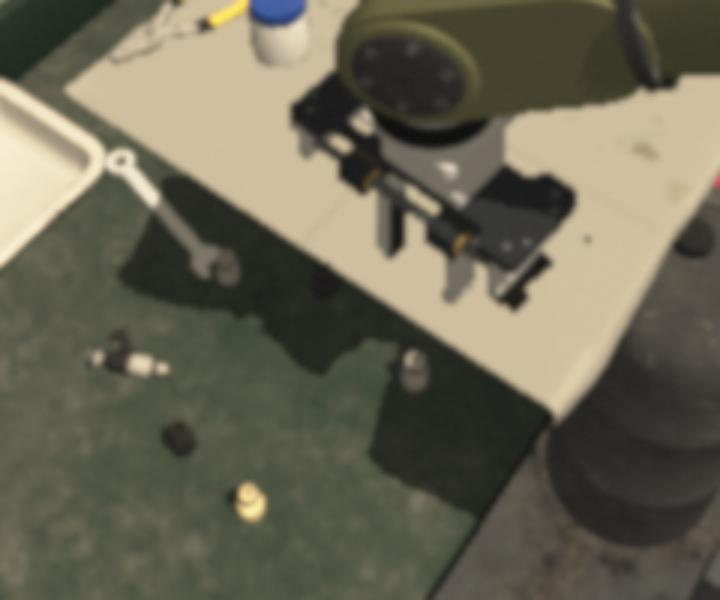

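View pics/scene3.png

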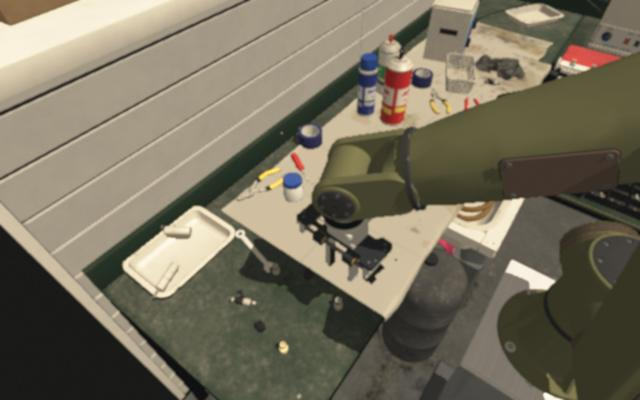

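```bash
python3 -m jog '[[0.2,0,3,0,0,0,50],[0,0,3.5,0,0,0,50],[0,0,3,0,0,0,50],[0,0,2,0,0,0,50],[0,0,1.5,0,0,0,50],[0,0,0,0,0,0,50]]';  python3 -c "
from h import *
need(436.8,211.7,5,1.474)
a=snap('top','top3.png')['color'];b=snap('scene','scene3.png')['color']
cv2.imwrite('pics/q5.png',cv2.resize(b[230:350,260:420],None,fx=4,fy=4))
"
```

```text
clock: 7.3
eef_pos: [439.0, 205.3, 18.0]
eef_rot: [-3.139, 0.002, 1.474]
wrist_force: [0.6, -0.3, 0.6]
finger_gap: 47.1
t 7.3 pos [439.  205.3  18. ] rot [-3.139e+00  2.000e-03  1.474e+00] gap 47.1 F [ 0.6 -0.3  0.6] j [ 0.36  0.41  1.86 -0.    0.87  0.46]
rz 0.000 shift cm now-frame [ 0.62 -0.28  1.3 ] final-frame [ 0.62 -0.28  1.3 ]
```

View pics/q5.png

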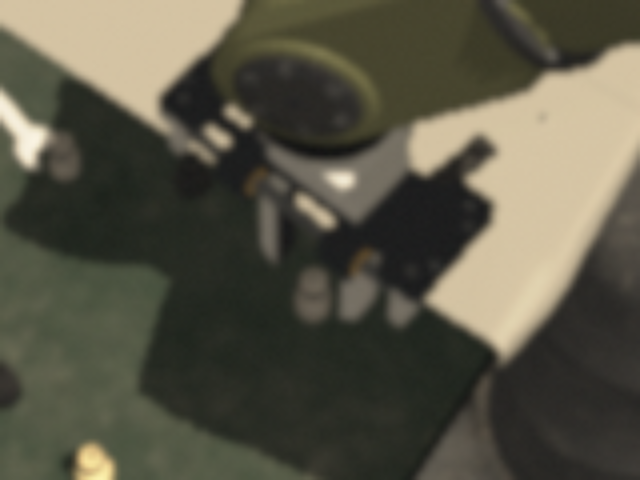

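The adapter, at (313,295) in the crop, lies between the two fingers and slightly to the +y side. I'll shift 6 mm, lower and close.

```bash
python3 -m jog '[[0.6,-0.2,0.6,0,0,0,50],[0,0,0.6,0,0,0,50],[0,0,0,0,0,0,0],[0,0,0,0,0,0,0],[0,0,0,0,0,0,0],[0,0,0,0,0,0,0],[0,0,0,0,0,0,0]]' 20;  python3 -c "
from h import *
need(436.8,211.7,5,1.474)"
```

```text
clock: 8.1
eef_pos: [438.1, 212.9, 7.7]
eef_rot: [3.141, -0.0, 1.476]
wrist_force: [-0.6, -0.1, 0.9]
finger_gap: 20.2
t 8.1 pos [438.1 212.9   7.7] rot [ 3.141 -0.     1.476] gap 20.2 F [-0.6 -0.1  0.9] j [0.38 0.43 1.86 0.   0.84 0.47]
rz 0.002 shift cm now-frame [-0.13 -0.12  0.27] final-frame [-0.13 -0.12  0.27]
```

```bash
python3 -m jog '[[0,0,-2,0,0,0,0],[0,0,-4,0,0,0,0],[0,0,-4,0,0,0,0],[0,0,-3,0,0,0,0],[0,0,0,0,0,0,0],[0,0,0,0,0,0,0]]'; python3 -c "
from h import *
need(553.4,-96.6,135,1.474)"
```

```text
clock: 8.7
eef_pos: [438.0, 212.9, 137.6]
eef_rot: [3.141, -0.0, 1.476]
wrist_force: [-0.4, 0.6, -0.2]
finger_gap: 20.4
t 8.7 pos [438.  212.9 137.6] rot [ 3.141 -0.     1.476] gap 20.4 F [-0.4  0.6 -0.2] j [ 0.38  0.23  1.78 -0.    1.13  0.47]
rz 0.002 shift cm now-frame [-29.71  14.42   0.26] final-frame [-29.69  14.47   0.26]
```

```bash
python3 -m jog '[[-2.5,1.2,0,0,0,0,0],[-4,1.9,0,0,0,0,0],[-4,2,0,0,0,0,0],[-4,2,0,0,0,0,0],[-4,2,0,0,0,0,0],[-4,2,0,0,0,0,0],[-4,1.9,0,0,0,0,0],[-3.2,1.4,0,0,0,0,0]]';python3 -m jog '[[0,0,0,0,0,0,0],[0,0,0,0,0,0,0],[0,0,0,0,0,0,0]]'; python3 -c "
from h import *
need(553.4,-96.6,30,1.474)
a=snap('top','top4.png')['color'];b=snap('scene','scene4.png')['color']
cv2.imwrite('pics/q6.png',cv2.resize(b[100:250,280:440],None,fx=4,fy=4))
"
```

```text
clock: 9.5
eef_pos: [553.0, -98.7, 135.7]
eef_rot: [-3.139, -0.0, 1.475]
wrist_force: [0.2, 1.4, -0.3]
finger_gap: 20.2
clock: 9.8
eef_pos: [552.7, -95.5, 136.6]
eef_rot: [-3.14, -0.0, 1.476]
wrist_force: [0.1, 0.3, 0.1]
finger_gap: 20.1
t 9.8 pos [552.7 -95.5 136.6] rot [-3.14  -0.     1.476] gap 20.1 F [0.1 0.3 0.1] j [-0.24  0.39  1.57  0.    1.19 -0.14]
rz 0.002 shift cm now-frame [-0.1   0.08 10.66] final-frame [-0.1   0.08 10.66]
```

View pics/q6.png

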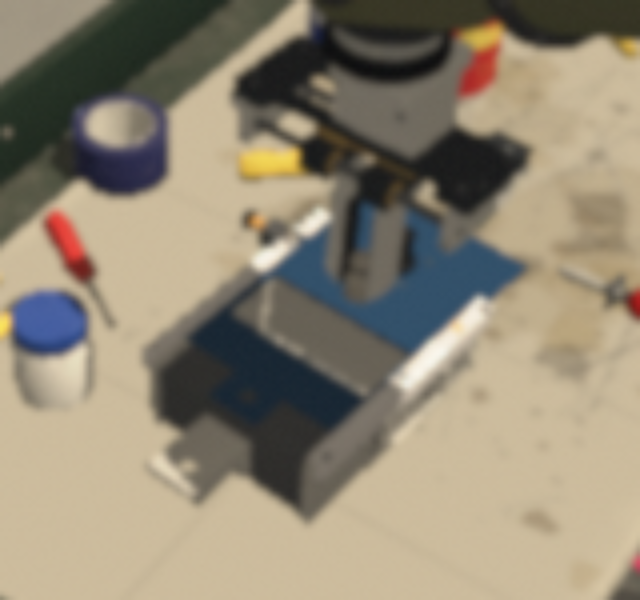

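The adapter is held at (360,285) above the open port. I'll lower it through.

```bash
python3 -m jog '[[-0.1,0,2.5,0,0,0,0],[0,0,3,0,0,0,0],[0,0,3,0,0,0,0],[0,0,2,0,0,0,0],[0,0,0,0,0,0,0],[0,0,0,0,0,0,0]]';  python3 -c "
from h import *
need(553.4,-96.6,30,1.474)
b=snap('scene','scene5.png')['color']
cv2.imwrite('pics/q7.png',cv2.resize(b[100:250,280:440],None,fx=4,fy=4))"
```

```text
clock: 10.5
eef_pos: [553.4, -97.0, 33.2]
eef_rot: [3.141, 0.0, 1.477]
wrist_force: [0.2, 0.1, 1.0]
finger_gap: 20.3
t 10.5 pos [553.4 -97.   33.2] rot [3.141 0.    1.477] gap 20.3 F [0.2 0.1 1. ] j [-0.24  0.52  1.64  0.    0.98 -0.14]
rz 0.003 shift cm now-frame [0.04 0.   0.32] final-frame [0.04 0.   0.32]
```

View pics/q7.png

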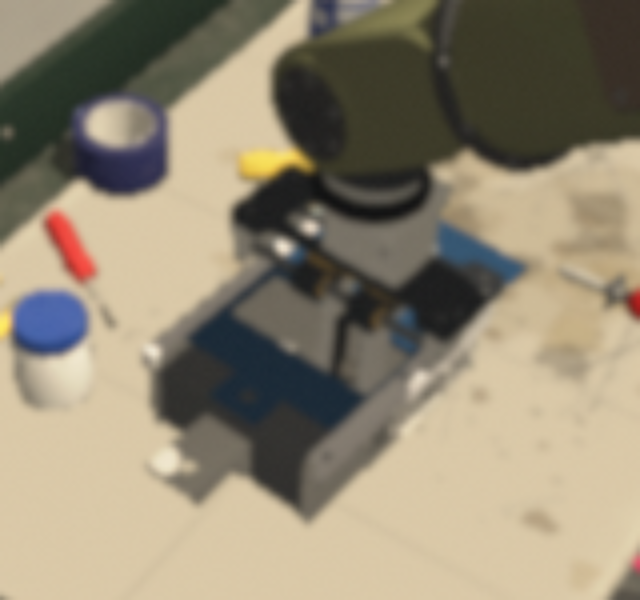

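```bash
python3 -m jog '[[0,0,0.2,0,0,0,33],[0,0,0,0,0,0,33],[0,0,0,0,0,0,33],[0,0,-2,0,0,0,33],[0,0,-4,0,0,0,33],[0,0,-4,0,0,0,33],[0,0,-2,0,0,0,33],[0,0,0,0,0,0.13,33]]';  python3 -m jog '[[0,0,0,0,0,0.134,33],[0,0,0,0,0,0.134,33],[0,0,0,0,0,0.134,33],[0,0,0,0,0,0.134,33],[0,0,0,0,0,0.134,33],[0,0,0,0,0,0.134,33],[0,0,0,0,0,0.134,33],[0,0,0,0,0,0.134,33]]';  python3 -m jog '[[0,0,0,0,0,0.134,45],[0,0,0,0,0,0.134,45],[0,0,0,0,0,0,45]]';python3 -c "
from h import *
need(613,224.5,135,0)
a=snap('top','top6.png')['color'];b=snap('scene','scene6.png')['color']
cv2.imwrite('pics/q8.png',cv2.resize(b[100:250,280:440],None,fx=4,fy=4))"
```

```text
clock: 11.35
eef_pos: [554.4, -97.8, 154.3]
eef_rot: [3.136, 0.0, 1.345]
wrist_force: [0.7, 1.0, -0.4]
finger_gap: 30.7
clock: 12.15
eef_pos: [553.1, -97.5, 150.8]
eef_rot: [3.141, -0.0, 0.268]
wrist_force: [-0.0, 0.2, 0.7]
finger_gap: 30.9
clock: 12.45
eef_pos: [553.1, -97.5, 150.8]
eef_rot: [3.142, -0.0, 0.003]
wrist_force: [-0.3, 0.5, 0.5]
finger_gap: 41.7
t 12.4 pos [553.1 -97.5 150.8] rot [ 3.142e+00 -0.000e+00  3.000e-03] gap 41.7 F [-0.3  0.5  0.5] j [-0.24  0.37  1.55  0.    1.21  1.33]
rz 0.003 shift cm now-frame [  6.1  -32.18   1.58] final-frame [  5.99 -32.2    1.58]
```

View pics/q8.png

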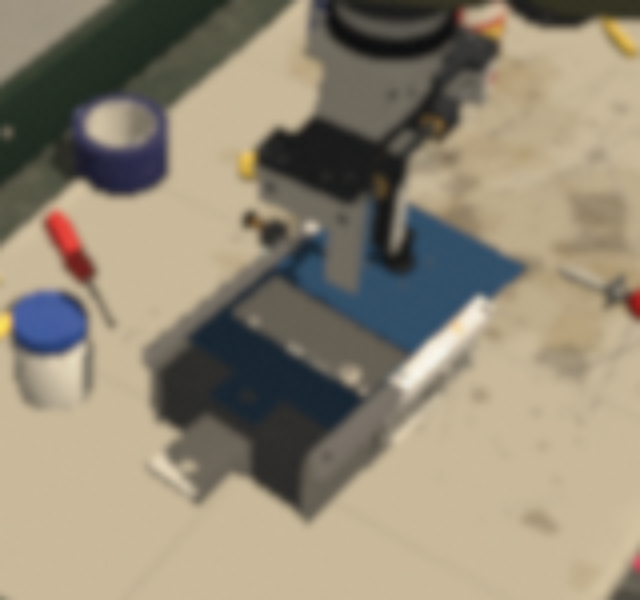

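The first adapter's top shows in the port at (350,375). On to the second, by the spanner.

```bash
python3 -m jog '[[0.5,-3,0,0,0,0,45],[0.8,-4.2,0,0,0,0,45],[0.8,-4.2,0,0,0,0,45],[0.8,-4.2,0,0,0,0,45],[0.8,-4.2,0,0,0,0,45],[0.8,-4.2,0.5,0,0,0,45],[0.8,-4.2,0.5,0,0,0,45],[0.7,-4,1,0,0,0,45]]';python3 -m jog '[[0,0,2,0,0,0,45],[0,0,2,0,0,0,45],[0,0,0,0,0,0,45]]';  python3 -c "
from h import *
need(613,224.5,5,0)
a=snap('top','top7.png')['color'];b=snap('scene','scene7.png')['color']
A=cv2.resize(a[165:225,200:290],None,fx=6,fy=6);B=cv2.resize(b[200:320,230:330],None,fx=5,fy=5);cv2.imwrite('pics/q9.png',B);cv2.imwrite('pics/q10.png',A)"
```

```text
clock: 13.35
eef_pos: [611.6, 226.9, 131.1]
eef_rot: [-3.141, -0.001, 0.01]
wrist_force: [-0.6, -0.1, 0.0]
finger_gap: 42.4
clock: 13.65
eef_pos: [609.9, 224.8, 87.7]
eef_rot: [3.14, 0.005, 0.009]
wrist_force: [-0.2, -0.2, 0.5]
finger_gap: 42.2
t 13.7 pos [609.9 224.8  87.7] rot [3.14  0.005 0.009] gap 42.2 F [-0.2 -0.2  0.5] j [ 0.3   0.63  1.32 -0.    1.19  1.86]
rz 0.009 shift cm now-frame [0.31 0.03 8.27] final-frame [0.31 0.03 8.27]
```

View pics/q9.png

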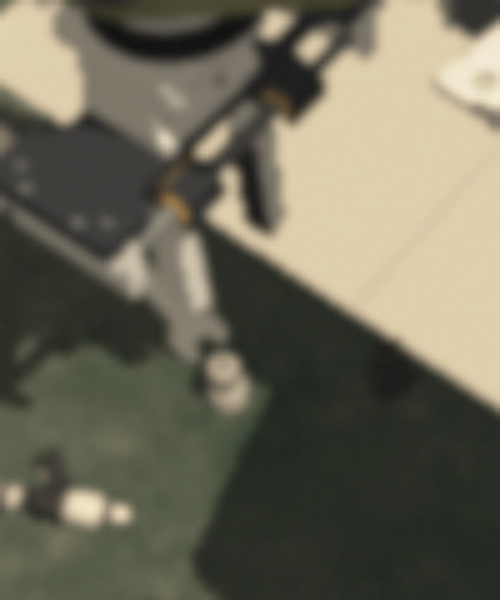

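View pics/q10.png

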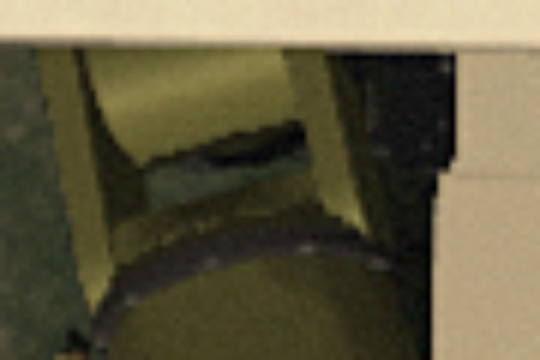

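```bash
python3 -c "
from h import *
fs=['scene0','scene3','scene6','scene7']
cv2.imwrite('pics/q11.png',np.hstack([cv2.resize(load(f)['color'][255:290,255:290],None,fx=5,fy=5,interpolation=cv2.INTER_NEAREST) for f in fs]))
s=load('scene7')
print(cast(s,274,272.5,30),cast(s,276,281,0))"
```

```text
[603.81797406 241.813161    30.        ] [5.98361774e+02 2.45299619e+02 1.13686838e-13]
```

View pics/q11.png

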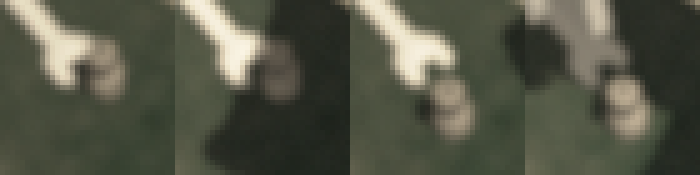

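```bash
python3 -m jog '[[-0.8,-1.9,0,0,0,0,45],[0,0,2,0,0,0,45],[0,0,2.5,0,0,0,45],[0,0,1.5,0,0,0,45],[0,0,0,0,0,0,45]]';  python3 -c "
from h import *
need(601.5,243.5,6,0)
b=snap('scene','scene8.png')['color']
B=cv2.resize(b[220:310,230:330],None,fx=6,fy=6);cv2.imwrite('pics/q12.png',B)"
```

```text
clock: 14.25
eef_pos: [602.7, 243.4, 29.5]
eef_rot: [3.141, 0.002, 0.006]
wrist_force: [0.2, -0.4, -0.3]
finger_gap: 42.4
t 14.2 pos [602.7 243.4  29.5] rot [3.141e+00 2.000e-03 6.000e-03] gap 42.4 F [ 0.2 -0.4 -0.3] j [ 0.33  0.7   1.36 -0.    1.09  1.89]
rz 0.006 shift cm now-frame [-0.12 -0.01  2.35] final-frame [-0.12 -0.01  2.35]
```

View pics/q12.png

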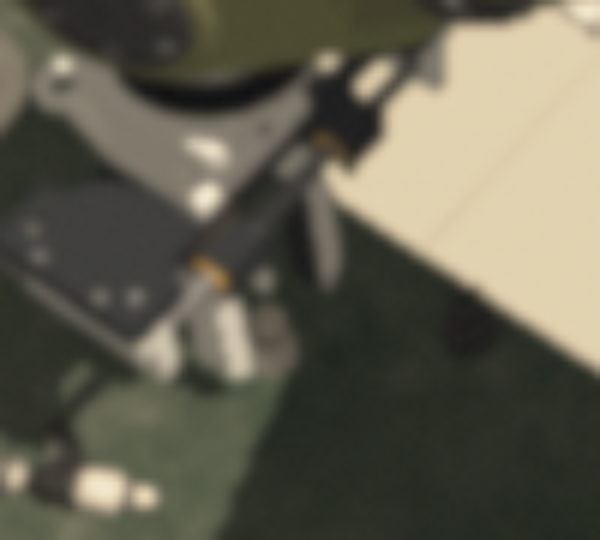

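The adapter at (277,335) is between the fingertips at (235,370) and (325,280), so I'll descend and close.

```bash
python3 -m jog '[[0,-0.2,1.2,0,0,0,45],[0,0,1.1,0,0,0,45],[0,0,0,0,0,0,45],[0,0,0,0,0,0,0],[0,0,0,0,0,0,0],[0,0,0,0,0,0,0],[0,0,0,0,0,0,0]]' 20;  python3 -c "
from h import *
need(603,243.5,6,0)"; python3 -m jog '[[0,0,-2,0,0,0,0],[0,0,-4,0,0,0,0],[0,0,-4,0,0,0,0],[0,0,-3,0,0,0,0],[0,0,0,0,0,0,0],[0,0,0,0,0,0,0]]';  python3 -c "
from h import *
b=snap('scene','scene9.png')['color']
B=cv2.resize(b[180:310,220:340],None,fx=4.5,fy=4.5);cv2.imwrite('pics/q13.png',B)
need(609.2,-102,135,1.474)"
```

```text
clock: 15.0
eef_pos: [603.3, 245.9, 8.0]
eef_rot: [-3.141, -0.001, 0.006]
wrist_force: [-0.3, -0.2, 1.3]
finger_gap: 17.9
t 15.0 pos [603.3 245.9   8. ] rot [-3.141e+00 -1.000e-03  6.000e-03] gap 17.9 F [-0.3 -0.2  1.3] j [0.33 0.73 1.36 0.   1.05 1.9 ]
rz 0.006 shift cm now-frame [-0.03  0.24  0.2 ] final-frame [-0.03  0.24  0.2 ]
clock: 15.6
eef_pos: [603.1, 245.9, 137.7]
eef_rot: [-3.141, -0.001, 0.006]
wrist_force: [-0.3, 0.2, -1.6]
finger_gap: 18.4
t 15.7 pos [602.7 245.7 136.5] rot [3.141e+00 1.000e-03 6.000e-03] gap 18.1 F [-1.1 -1.5  0.2] j [0.33 0.58 1.28 0.   1.28 1.9 ]
rz -1.468 shift cm now-frame [ 0.45 34.78  0.15] final-frame [-34.55   4.01   0.15]
```

View pics/q13.png

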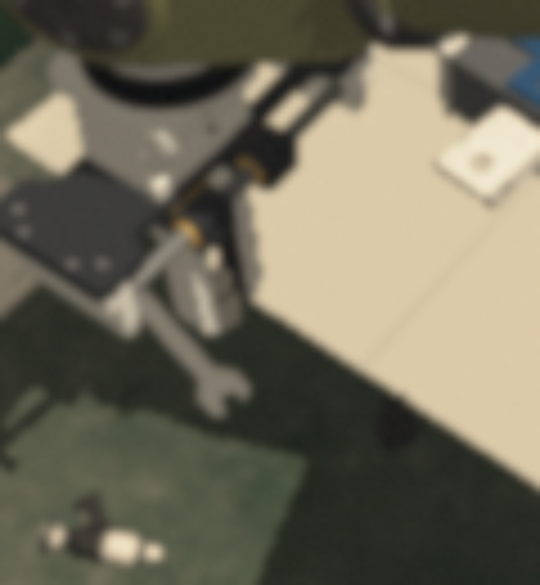

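```bash
python3 -m jog '[[0,3,0,0,0,0,0],[0,4.4,0,0,0,0,0],[0,4.5,0,0,0,0,0],[0,4.5,0,0,0,0,0],[0,4.5,0,0,0,0,0],[0,4.5,0,0,0,0,0],[0.2,4.5,0,0,0,0,0],[0.2,4.5,0,0,0,0,0]]'; python3 -m jog '[[0,0,0,0,0,-0.13,0],[0,0,0,0,0,-0.133,0],[0,0,0,0,0,-0.133,0],[0,0,0,0,0,-0.134,0],[0,0,0,0,0,-0.134,0],[0,0,0,0,0,-0.134,0],[0,0,0,0,0,-0.134,0],[0,0,0,0,0,-0.134,0]]'; python3 -m jog '[[0,0,0,0,0,-0.134,0],[0,0,0,0,0,-0.134,0],[0,0,0,0,0,-0.134,0],[0,0,0,0,0,0,0],[0,0,0,0,0,0,0]]';  python3 -c "
from h import *
b=snap('scene','scene10.png')['color']
B=cv2.resize(b[100:250,280:440],None,fx=4,fy=4);cv2.imwrite('pics/q14.png',B)
need(609.2,-102,30,1.474)"
```

```text
clock: 16.45
eef_pos: [608.3, -99.8, 135.9]
eef_rot: [-3.141, 0.002, 0.006]
wrist_force: [0.6, 0.1, 0.1]
finger_gap: 18.1
clock: 17.25
eef_pos: [608.5, -98.0, 135.7]
eef_rot: [-3.139, 0.001, 1.077]
wrist_force: [0.1, -0.7, -0.4]
finger_gap: 17.8
clock: 17.75
eef_pos: [608.7, -98.0, 136.4]
eef_rot: [-3.14, -0.0, 1.47]
wrist_force: [-0.1, 0.0, 0.1]
finger_gap: 18.2
t 17.8 pos [608.8 -98.  136.7] rot [-3.14 -0.    1.47] gap 17.9 F [-0.4 -0.7  0.2] j [-0.22  0.51  1.4   0.    1.24 -0.12]
rz -0.004 shift cm now-frame [-0.39  0.08 10.67] final-frame [-0.39  0.07 10.67]
```

View pics/q14.png

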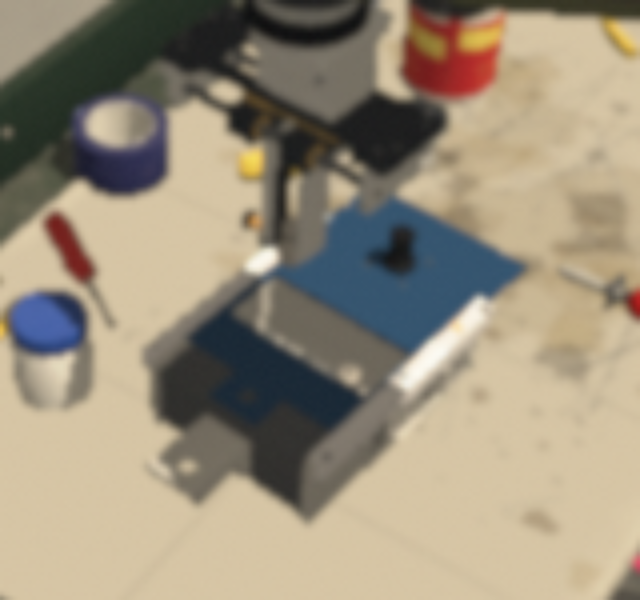

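```bash
python3 -m jog '[[-0.35,0,0,0,0,0,0],[0,0,2.5,0,0,0,0],[0,0,3,0,0,0,0],[0,0,3,0,0,0,0],[0,0,2,0,0,0,0],[0,0,0,0,0,0,0],[0,0,0,0,0,0,0]]';  python3 -c "
from h import *
need(609.2,-102,30,1.474)"; python3 -m jog '[[0,0,0,0,0,0,30],[0,0,0,0,0,0,30],[0,0,0,0,0,0,30],[0,0,-2,0,0,0,30],[0,0,-4,0,0,0,30],[0,0,-4,0,0,0,30],[0,0,-3,0,0,0,30],[0,0,0,0,0,0,30]]';  python3 -c "
from h import *
b=snap('scene','scene11.png')['color']
B=cv2.resize(b[100:250,280:440],None,fx=4,fy=4);cv2.imwrite('pics/q15.png',B)
need(578.4-12,-129-62,86,-.097)"
```

```text
clock: 18.5
eef_pos: [609.0, -101.8, 33.1]
eef_rot: [3.141, 0.0, 1.473]
wrist_force: [0.1, -0.3, 0.7]
finger_gap: 18.0
t 18.5 pos [ 609.  -101.8   33.1] rot [3.141 0.    1.473] gap 18.0 F [ 0.1 -0.3  0.7] j [-0.22  0.63  1.47  0.    1.04 -0.13]
rz -0.001 shift cm now-frame [-0.02  0.02  0.31] final-frame [-0.02  0.02  0.31]
clock: 19.3
eef_pos: [610.5, -101.9, 167.8]
eef_rot: [3.134, 0.001, 1.474]
wrist_force: [0.7, 0.6, -0.5]
finger_gap: 28.4
t 19.4 pos [ 609.6 -101.8  164.9] rot [3.137e+00 1.000e-03 1.474e+00] gap 28.4 F [-0.2  0.1 -0.7] j [-0.22  0.48  1.37  0.    1.29 -0.13]
rz 1.571 shift cm now-frame [-9.3  -3.43  7.89] final-frame [-3.43  9.3   7.89]
```

View pics/q15.png

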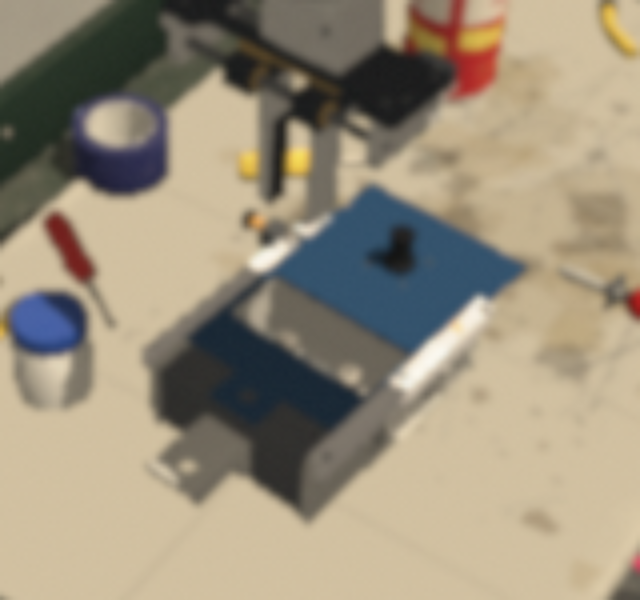

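View pics/scene11.png

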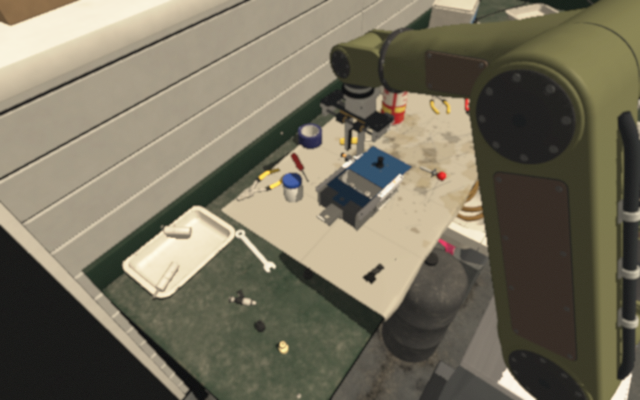

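```bash
python3 -m jog '[[-3,-1,0,0,0,0,60],[-3.5,-1.5,0,0,0,0,60],[-2.6,-0.2,0,0,0,0,60],[0,0,0,0,0,0.142,60],[0,0,0,0,0,0.143,60],[0,0,0,0,0,0.143,60],[0,0,0,0,0,0.143,60],[0,0,0,0,0,0.143,60]]'; python3 -m jog '[[0,0,0,0,0,0.143,60],[0,0,0,0,0,0.143,60],[0,0,0,0,0,0.143,60],[0,0,0,0,0,0.143,60],[0,0,0,0,0,0.143,60],[0,0,0,0,0,0.143,60],[0,0,0,0,0,0,60],[0,0,0,0,0,0,60]]';  python3 -c "
from h import *
need(574.4,-190.1,86.7,-.097)"
```

```text
clock: 20.15
eef_pos: [572.6, -189.4, 161.1]
eef_rot: [-3.14, 0.001, 0.754]
wrist_force: [-0.2, -0.2, 0.5]
finger_gap: 56.6
clock: 20.95
eef_pos: [572.8, -189.4, 161.7]
eef_rot: [-3.141, 0.001, -0.094]
wrist_force: [0.4, 0.4, 0.0]
finger_gap: 56.5
t 20.9 pos [ 572.8 -189.4  161.7] rot [-3.141e+00  1.000e-03 -9.400e-02] gap 56.5 F [0.4 0.4 0. ] j [-0.38  0.46  1.41  0.    1.28  1.28]
rz 0.003 shift cm now-frame [0.17 0.05 7.5 ] final-frame [0.17 0.05 7.5 ]
```

```bash
python3 -m jog '[[0.15,0.05,2.5,0,0,0,60],[0,0,2.5,0,0,0,60],[0,0,2.4,0,0,0,60],[0,0,0,0,0,0,60],[0,0,0,0,0,0,0],[0,0,0,0,0,0,0],[0,0,0,0,0,0,0],[0,0,0,0,0,0,0]]' 30;  python3 -c "
from h import *
need(568.4,-251.8,86.7,-.097)"
```

```text
clock: 21.75
eef_pos: [574.9, -190.3, 89.4]
eef_rot: [3.141, -0.001, -0.098]
wrist_force: [0.2, 0.5, -0.5]
finger_gap: 27.7
t 21.8 pos [ 574.9 -190.3   89.4] rot [ 3.141e+00 -1.000e-03 -9.800e-02] gap 27.7 F [ 0.2  0.5 -0.5] j [-0.38  0.53  1.47  0.    1.13  1.29]
rz -0.001 shift cm now-frame [-0.04  6.18  0.27] final-frame [-0.05  6.18  0.27]
```

Still closing; wait, then slide.

```bash
python3 -m jog '[[0,0,0.2,0,0,0,0],[0,0,0,0,0,0,0],[0,0,0,0,0,0,0]]'; python3 -c "
from h import *
need(568.4,-251.8,86.7,-.097)"
```

```text
clock: 22.05
eef_pos: [574.7, -190.3, 86.9]
eef_rot: [3.141, -0.001, -0.098]
wrist_force: [0.1, -0.1, 2.0]
finger_gap: 18.3
t 22.1 pos [ 574.7 -190.3   86.9] rot [ 3.141e+00 -1.000e-03 -9.800e-02] gap 18.3 F [ 0.1 -0.1  2. ] j [-0.38  0.54  1.48 -0.    1.13  1.29]
rz -0.001 shift cm now-frame [-0.03  6.18  0.02] final-frame [-0.04  6.18  0.02]
```

```bash
python3 -m jog '[[0,1.5,0,0,0,0,0],[0,1.5,0,0,0,0,0],[0,1.5,0,0,0,0,0],[0,1.2,0,0,0,0,0],[0,0.5,0,0,0,0,0],[0,0,0,0,0,0,0],[0,0,0,0,0,0,0]]';  python3 -c "
from h import *
need(568.4,-251.8,86.7,-.097)"
```

```text
clock: 22.75
eef_pos: [568.6, -252.1, 86.8]
eef_rot: [3.141, -0.001, -0.098]
wrist_force: [0.4, -1.6, 4.2]
finger_gap: 18.3
t 22.8 pos [ 568.6 -252.1   86.8] rot [ 3.141e+00 -1.000e-03 -9.800e-02] gap 18.3 F [ 0.4 -1.6  4.2] j [-0.48  0.57  1.42 -0.    1.15  1.19]
rz -0.001 shift cm now-frame [-0.02 -0.03  0.01] final-frame [-0.02 -0.03  0.01]
```

```bash
python3 -m jog '[[0,0,0,0,0,0,40],[0,0,0,0,0,0,40],[0,0,0,0,0,0,40],[0,0,-2,0,0,0,50],[0,0,-3,0,0,0,50],[0,0,-3,0,0,0,50],[0,0,0,0,0,0,50]]';  python3 -c "
from h import *
t=snap('top','top12.png');s=snap('scene','scene12.png')
B=cv2.resize(s['color'][100:250,280:440],None,fx=3,fy=3);cv2.imwrite('pics/q16.png',B)
a=cv2.resize(t['color'][210:245,195:230],None,fx=10,fy=10);b=cv2.resize(s['color'][330:365,265:300],None,fx=10,fy=10);cv2.imwrite('pics/q17.png',np.hstack([a,b]))
need(474,362,150,1.474)"
```

```text
clock: 23.45
eef_pos: [569.8, -252.5, 170.7]
eef_rot: [3.139, -0.006, -0.098]
wrist_force: [-0.4, -0.4, -0.0]
finger_gap: 46.8
t 23.6 pos [ 568.4 -251.8  166.4] rot [ 3.141 -0.    -0.098] gap 47.0 F [ 0.4 -0.3  0. ] j [-0.48  0.49  1.35 -0.    1.3   1.19]
rz -1.572 shift cm now-frame [-15.41 -60.16   1.64] final-frame [ 60.18 -15.33   1.64]
```

View pics/q16.png

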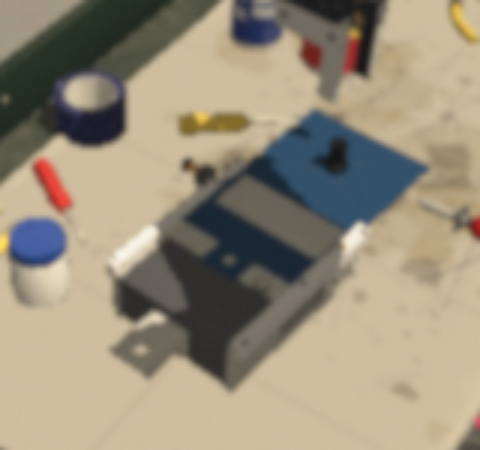

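View pics/q17.png

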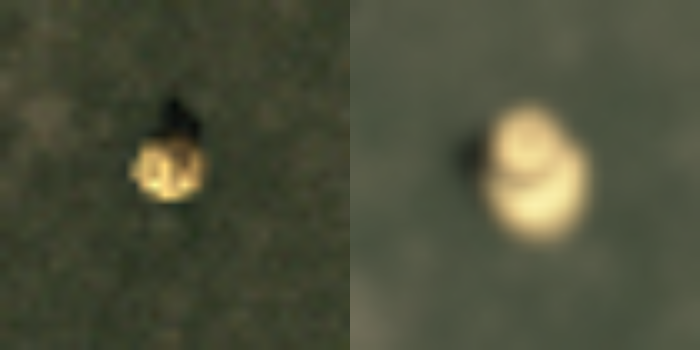

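```bash
python3 -c "
from h import *
t=load('top12');s=load('scene12')
for z in(8,15,30):print(z,cast(t,211.3,226.5,z)[:2])
print(cast(s,282.3,342.5,30)[:2],cast(s,283,347,15)[:2])"
python3 -m jog '[[0,0,0,0,0,-0.142,50],[0,0,0,0,0,-0.143,50],[0,0,0,0,0,-0.143,50],[0,0,0,0,0,-0.143,50],[0,0,0,0,0,-0.143,50],[0,0,0,0,0,-0.143,50],[0,0,0,0,0,-0.143,50],[0,0,0,0,0,-0.143,50]]'; python3 -m jog '[[0,0,0,0,0,-0.143,50],[0,0,0,0,0,-0.143,50],[0,0,0,0,0,-0.143,50],[2.5,-0.6,0,0,0,0,50],[3.8,-1,0,0,0,0,50],[4.2,-1.1,0,0,0,0,50],[4.2,-1.1,0,0,0,0,50],[4.2,-1.1,0,0,0,0,50]]';python3 -m jog '[[4.2,-1.1,0,0,0,0,50],[4.2,-1.1,0,0,0,0,50],[4.2,-1.1,0,0,0,0,50],[4.2,-1.1,0,0,0,0,50],[4.2,-1.1,0,0,0,0,50],[4.2,-1.1,0,0,0,0,50],[4.2,-1.1,0,0,0,0,50],[4.2,-1.1,0,0,0,0,50]]';python3 -c "
from h import *
need(474,363,50,1.474)"
```

```text
8 [474.52661924 367.40404147]
15 [474.7185533  365.56450072]
30 [475.12984057 361.62262768]
[475.82807317 361.5641704 ] [473.17771642 364.40664347]
clock: 24.35
eef_pos: [567.9, -251.6, 164.7]
eef_rot: [-3.139, 0.0, 1.051]
wrist_force: [-0.3, -0.4, -0.6]
finger_gap: 47.0
clock: 25.15
eef_pos: [536.8, -57.4, 164.9]
eef_rot: [-3.139, -0.0, 1.474]
wrist_force: [1.0, -0.1, -0.8]
finger_gap: 46.8
clock: 25.95
eef_pos: [481.8, 285.4, 165.0]
eef_rot: [-3.14, 0.001, 1.474]
wrist_force: [0.2, 1.1, 1.0]
finger_gap: 47.1
t 25.9 pos [481.8 285.4 165. ] rot [-3.140e+00  1.000e-03  1.474e+00] gap 47.1 F [0.2 1.1 1. ] j [0.47 0.36 1.54 0.   1.25 0.57]
rz -0.000 shift cm now-frame [ 7.65 -1.53 11.5 ] final-frame [ 7.65 -1.52 11.5 ]
```

```bash
python3 -m jog '[[4,-0.8,2,0,0,0,50],[3.2,-0.6,3,0,0,0,50],[0,0,3,0,0,0,50],[0,0,2.5,0,0,0,50],[0,0,0,0,0,0,50]]';python3 -c "
from h import *
need(474.7,363.5,11,1.474)
s=snap('scene','scene13.png')
cv2.imwrite('pics/q18.png',cv2.resize(s['color'][270:380,220:350],None,fx=5,fy=5))"
```

```text
clock: 26.45
eef_pos: [473.6, 355.6, 56.7]
eef_rot: [-3.135, 0.005, 1.474]
wrist_force: [-0.5, 1.1, 0.1]
finger_gap: 46.8
t 26.4 pos [473.6 355.6  56.7] rot [-3.135  0.005  1.474] gap 46.8 F [-0.5  1.1  0.1] j [ 0.58  0.55  1.53 -0.    1.07  0.68]
rz 0.000 shift cm now-frame [0.79 0.03 4.57] final-frame [0.79 0.03 4.57]
```

View pics/q18.png

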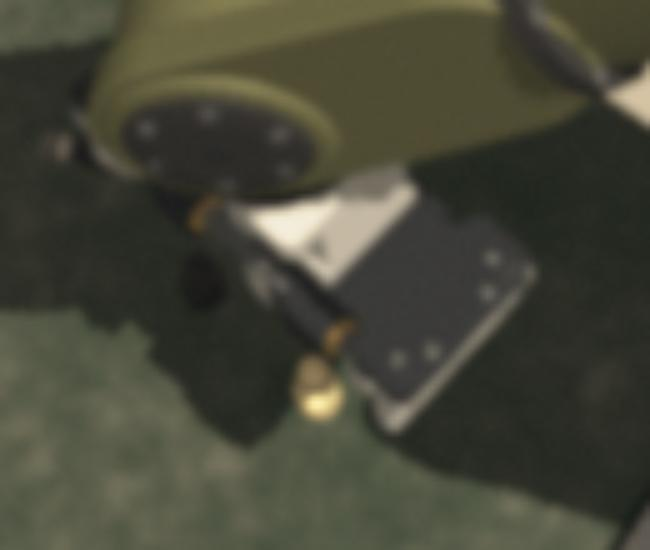

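```bash
python3 -m jog '[[0.6,0,1,0,0,0,50],[0,0,0,0,0,0,50],[0,0,0,0,0,0,50]]';python3 -c "
from h import *
need(474.7,363.5,11,1.474)
s=snap('scene','scene14.png')
cv2.imwrite('pics/q18.png',cv2.resize(s['color'][270:380,220:350],None,fx=5,fy=5))"
```

```text
clock: 26.8
eef_pos: [476.8, 363.1, 52.1]
eef_rot: [3.141, -0.0, 1.474]
wrist_force: [0.1, 0.6, 0.1]
finger_gap: 46.9
t 26.8 pos [476.8 363.1  52.1] rot [ 3.141 -0.     1.474] gap 46.9 F [0.1 0.6 0.1] j [ 0.59  0.57  1.52 -0.    1.06  0.69]
rz -0.000 shift cm now-frame [ 0.02 -0.21  4.11] final-frame [ 0.02 -0.21  4.11]
```

View pics/q18.png

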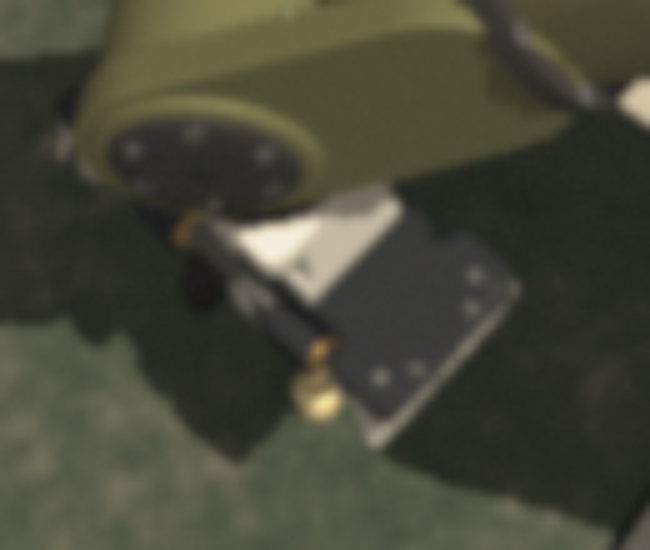

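```bash
python3 -m jog '[[0,-0.2,1.5,0,0,0,50],[0,0,1.5,0,0,0,50],[0,0,1,0,0,0,50],[0,0,0,0,0,0,50]]';python3 -c "
from h import *
need(474.7,363.5,11,1.474)"; python3 -m jog '[[0,0,0,0,0,0,0],[0,0,0,0,0,0,0],[0,0,0,0,0,0,0],[0,0,0,0,0,0,0],[0,0,0,0,0,0,0]]' 20; python3 -c "
from h import *
need(474.7,363.5,11,1.474)
s=snap('scene','scene15.png')
cv2.imwrite('pics/q19.png',cv2.resize(s['color'][270:380,220:350],None,fx=5,fy=5))"
```

```text
clock: 27.25
eef_pos: [473.6, 362.4, 9.2]
eef_rot: [-3.139, 0.002, 1.474]
wrist_force: [-0.4, -0.5, 0.4]
finger_gap: 47.0
t 27.2 pos [473.6 362.4   9.2] rot [-3.139e+00  2.000e-03  1.474e+00] gap 47.0 F [-0.4 -0.5  0.4] j [0.59 0.63 1.54 0.   0.98 0.69]
rz -0.000 shift cm now-frame [ 0.12  0.1  -0.18] final-frame [ 0.12  0.1  -0.18]
clock: 27.75
eef_pos: [474.8, 363.2, 11.9]
eef_rot: [3.141, -0.0, 1.474]
wrist_force: [-0.7, -0.3, 1.5]
finger_gap: 16.5
t 27.8 pos [474.8 363.2  11.9] rot [ 3.141 -0.     1.474] gap 16.5 F [-0.7 -0.3  1.5] j [0.59 0.62 1.54 0.   0.98 0.69]
rz -0.000 shift cm now-frame [ 0.03 -0.01  0.09] final-frame [ 0.03 -0.01  0.09]
```

View pics/q19.png

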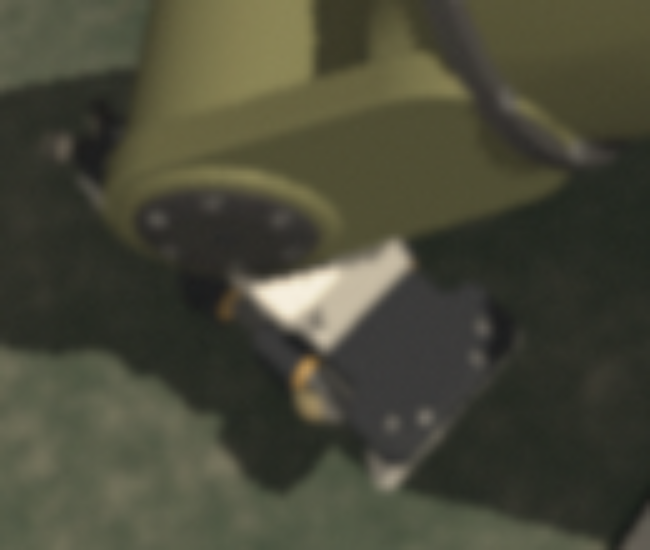

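```bash
python3 -m jog '[[0,0,0,0,0,0,0],[0,0,0,0,0,0,0],[0,0,-2,0,0,0,0],[0,0,-4,0,0,0,0],[0,0,-4,0,0,0,0],[0,0,-3,0,0,0,0],[0,0,0,0,0,0,0]]'; python3 -c "
from h import *
need(575.3-34,-161+3.4,140,1.474)
s=snap('scene','scene16.png')
cv2.imwrite('pics/q20.png',cv2.resize(s['color'][230:380,200:380],None,fx=4,fy=4))"
```

```text
clock: 28.5
eef_pos: [475.9, 364.0, 145.9]
eef_rot: [3.136, -0.004, 1.474]
wrist_force: [-0.1, 0.2, -0.2]
finger_gap: 16.7
t 28.5 pos [475.9 364.  145.9] rot [ 3.136 -0.004  1.474] gap 16.7 F [-0.1  0.2 -0.2] j [0.59 0.46 1.45 0.   1.23 0.69]
rz -0.000 shift cm now-frame [-51.28  11.56   0.59] final-frame [-51.29  11.55   0.59]
```

View pics/q20.png

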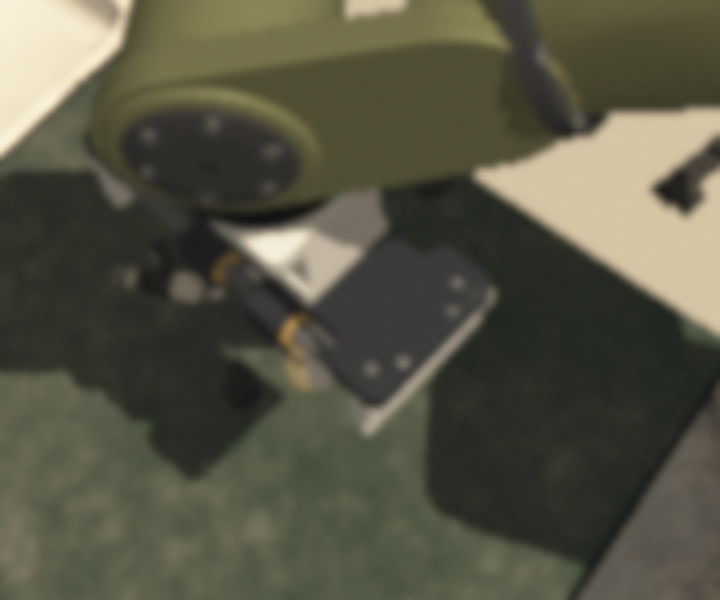

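```bash
python3 -m jog '[[-2.5,0.7,0,0,0,0,0],[-4,1.2,0,0,0,0,0],[-4.2,1.2,0,0,0,0,0],[-4.2,1.2,0,0,0,0,0],[-4.2,1.2,0,0,0,0,0],[-4.2,1.2,0,0,0,0,0],[-4.2,1.2,0,0,0,0,0],[-4.2,1.2,0,0,0,0,0]]'; python3 -m jog '[[-4.2,1.3,0,0,0,0,0],[-4.2,1.3,0,0,0,0,0],[-4.2,1.3,0,0,0,0,0],[-4,1.2,0,0,0,0,0],[-2.7,0.8,0,0,0,0,0],[0,0,0,0,0,0,0],[0,0,0,0,0,0,0]]';python3 -c "
from h import *
need(575.3,-161,35,1.474)
s=snap('scene','scene17.png')
cv2.imwrite('pics/q21.png',cv2.resize(s['color'][100:250,280:440],None,fx=4,fy=4))"
```

```text
clock: 29.35
eef_pos: [533.8, 37.0, 140.0]
eef_rot: [-3.139, 0.0, 1.474]
wrist_force: [0.4, 0.2, -0.5]
finger_gap: 17.1
clock: 30.05
eef_pos: [573.8, -158.9, 139.9]
eef_rot: [-3.139, -0.001, 1.473]
wrist_force: [-0.6, 1.1, -0.3]
finger_gap: 16.9
t 30.1 pos [ 573.8 -158.9  139.9] rot [-3.139e+00 -1.000e-03  1.473e+00] gap 16.9 F [-0.6  1.1 -0.3] j [-0.33  0.46  1.46  0.    1.23 -0.23]
rz -0.001 shift cm now-frame [-0.19  0.17 10.49] final-frame [-0.2   0.17 10.49]
```

View pics/q21.png

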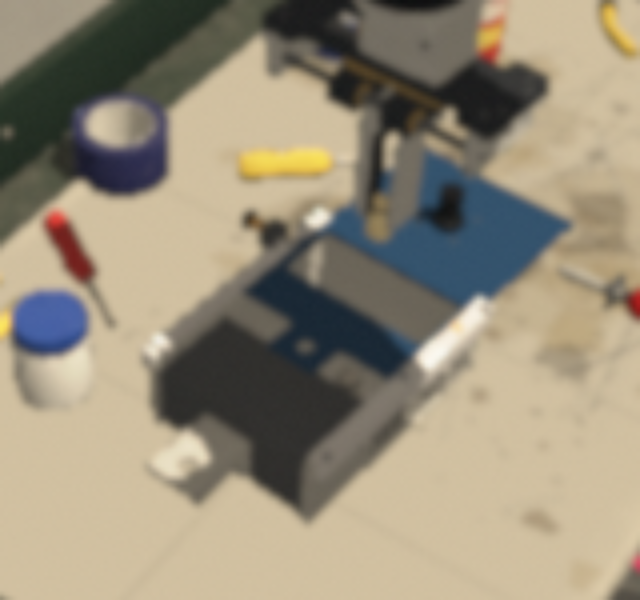

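```bash
python3 -m jog '[[-0.2,0.1,0,0,0,0,0],[0,0,2.5,0,0,0,0],[0,0,3,0,0,0,0],[0,0,3,0,0,0,0],[0,0,1.8,0,0,0,0],[0,0,0,0,0,0,0],[0,0,0,0,0,0,0]]';  python3 -c "
from h import *
need(575.3,-161,35,1.474)"; python3 -m jog '[[0,0,0,0,0,0,35],[0,0,0,0,0,0,35],[0,0,0,0,0,0,35],[0,0,-2,0,0,0,35],[0,0,-4,0,0,0,35],[0,0,-4,0,0,0,35],[0,0,-3,0,0,0,35],[0,0,0,0,0,0,35]]';  python3 -c "
from h import *
b=snap('scene','scene18.png')['color'];snap('top','top18.png')
B=cv2.resize(b[100:250,280:440],None,fx=4,fy=4);cv2.imwrite('pics/q22.png',B)
need(568.6,-252.1,86.8,-.097)"
```

```text
clock: 30.8
eef_pos: [575.6, -160.6, 39.2]
eef_rot: [3.141, 0.0, 1.475]
wrist_force: [-0.2, -0.2, 0.6]
finger_gap: 17.0
t 30.8 pos [ 575.6 -160.6   39.2] rot [3.141 0.    1.475] gap 17.0 F [-0.2 -0.2  0.6] j [-0.33  0.58  1.53  0.    1.03 -0.24]
rz 0.001 shift cm now-frame [-0.04 -0.03  0.42] final-frame [-0.04 -0.03  0.42]
clock: 31.6
eef_pos: [576.9, -161.7, 173.6]
eef_rot: [3.134, 0.002, 1.474]
wrist_force: [0.3, 0.2, -0.1]
finger_gap: 33.1
t 31.7 pos [ 575.3 -161.1  168.9] rot [3.141 0.    1.474] gap 32.7 F [-0.   0.1 -1.3] j [-0.33  0.43  1.42  0.    1.28 -0.24]
rz 1.571 shift cm now-frame [-9.12  0.21  8.21] final-frame [0.21 9.12 8.21]
```

View pics/q22.png

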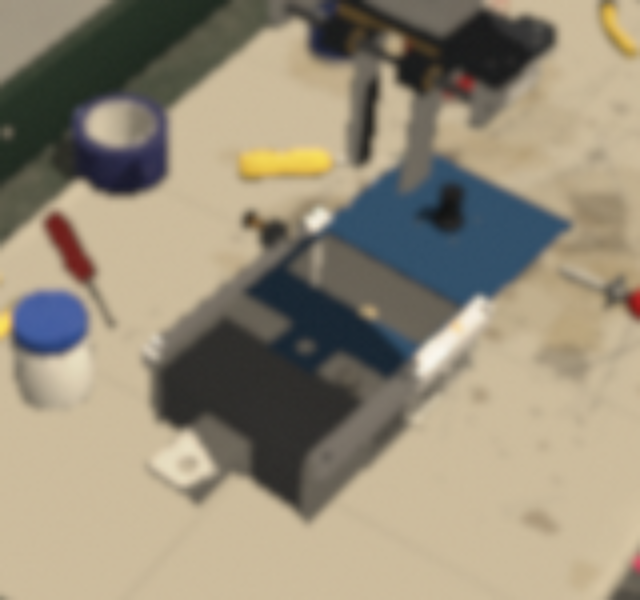

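View pics/scene18.png

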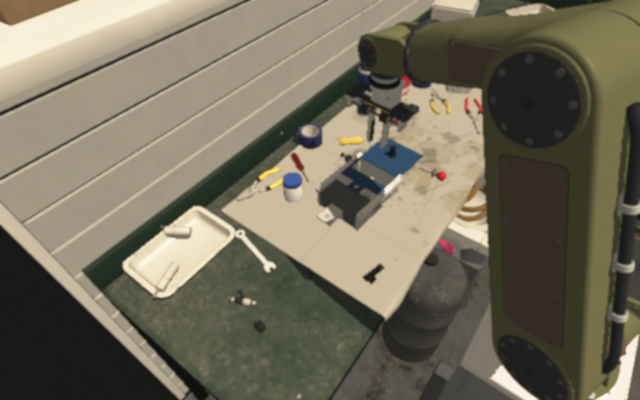

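View pics/top18.png

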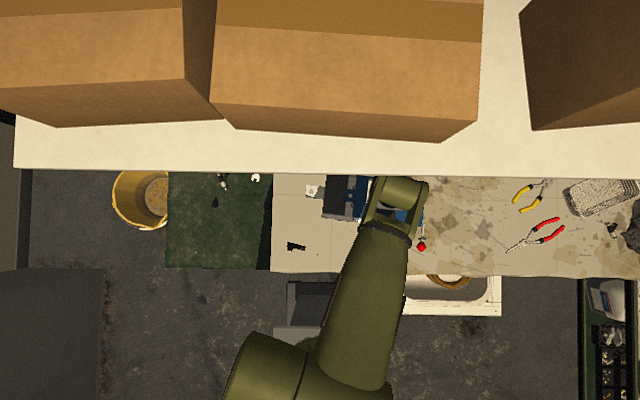

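```bash
python3 -c "
from h import *
t=load('top0');s=load('scene18')
print(cast(t,195,253,0),cast(s,297,397,0),cast(s,297,397,30))
print(cast(s,280+370/4-.5,100+312/4-.5,46))
a=cv2.resize(t['color'][240:268,180:210],None,fx=10,fy=10);b=cv2.resize(s['color'][370:400,270:330],None,fx=9,fy=9)
cv2.imwrite('pics/q23.png',np.hstack([a[:270],b]))"
```

```text
[386.06642621 420.62716415   0.        ] [389.47756196 421.6786085    0.        ] [383.0469087  426.80380617  30.        ]
[ 574.73587535 -164.14992286   46.        ]
```

View pics/q23.png

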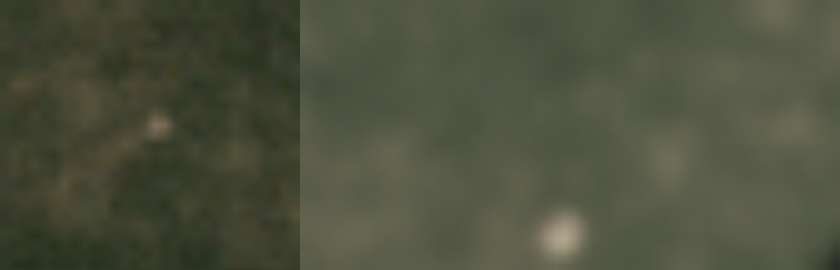

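```bash
python3 -m jog '[[-3,0,0,0,0,0,60],[-3.5,0,0,0,0,0,60],[-2.6,0.2,0,0,0,0,60],[0,0,0,0,0,0.142,60],[0,0,0,0,0,0.143,60],[0,0,0,0,0,0.143,60],[0,0,0,0,0,0.143,60],[0,0,0,0,0,0.143,60]]'; python3 -m jog '[[0,0,0,0,0,0.143,60],[0,0,0,0,0,0.143,60],[0,0,0,0,0,0.143,60],[0,0,0,0,0,0.143,60],[0,0,0,0,0,0.143,60],[0,0,0,0,0,0.143,60],[0,0,0,0,0,0,60],[0,0,0,0,0,0,60]]';  python3 -c "
from h import *
need(568.6,-252.1,86.7,-.097)"
```

```text
clock: 32.5
eef_pos: [567.9, -251.7, 166.7]
eef_rot: [-3.139, 0.001, 0.754]
wrist_force: [-0.2, 0.0, -0.4]
finger_gap: 56.3
clock: 33.3
eef_pos: [568.1, -251.7, 167.4]
eef_rot: [-3.141, 0.002, -0.094]
wrist_force: [-0.3, -0.2, -0.6]
finger_gap: 56.3
t 33.3 pos [ 568.1 -251.7  167.4] rot [-3.141e+00  2.000e-03 -9.400e-02] gap 56.3 F [-0.3 -0.2 -0.6] j [-0.48  0.49  1.35  0.    1.31  1.19]
rz 0.003 shift cm now-frame [0.05 0.03 8.07] final-frame [0.05 0.03 8.07]
```

```bash
python3 -m jog '[[0,0,2.5,0,0,0,60],[0,0,3,0,0,0,60],[0,0,2.5,0,0,0,60],[0,0,0,0,0,0,60],[0,0,0,0,0,0,0],[0,0,0,0,0,0,0],[0,0,0,0,0,0,0],[0,0,0,0,0,0,0]]' 30;  python3 -m jog '[[0,0,0,0,0,0,0],[0,0,0,0,0,0,0],[0,0,0,0,0,0,0]]'; python3 -c "
from h import *
need(580.6,-128.6,86.7,-.097)"
```

```text
clock: 34.1
eef_pos: [568.8, -252.0, 89.5]
eef_rot: [3.141, -0.001, -0.098]
wrist_force: [-0.5, -0.5, -0.6]
finger_gap: 27.7
clock: 34.4
eef_pos: [568.6, -252.0, 88.9]
eef_rot: [3.141, -0.001, -0.098]
wrist_force: [-0.8, -1.5, 4.1]
finger_gap: 18.2
t 34.4 pos [ 568.6 -252.    88.9] rot [ 3.141e+00 -1.000e-03 -9.800e-02] gap 18.2 F [-0.8 -1.5  4.1] j [-0.48  0.57  1.42 -0.    1.15  1.19]
rz -0.001 shift cm now-frame [-1.00e-02 -1.24e+01  2.20e-01] final-frame [  0.   -12.4    0.22]
```

```bash
python3 -m jog '[[0,-1.5,0,0,0,0,0],[0,-2,0,0,0,0,0],[0,-2,0,0,0,0,0],[0,-2,0,0,0,0,0],[0,-2,0,0,0,0,0],[0,-1.5,0,0,0,0,0],[0,-1,0,0,0,0,0],[0,-0.4,0,0,0,0,0]]'; python3 -m jog '[[0,0,0,0,0,0,0],[0,0,0,0,0,0,0]]'; python3 -c "
from h import *
need(580.6,-128.6,86.7,-.097)"
```

```text
clock: 35.2
eef_pos: [580.8, -128.1, 88.9]
eef_rot: [3.141, -0.001, -0.098]
wrist_force: [-3.6, -10.2, 5.9]
finger_gap: 18.2
clock: 35.4
eef_pos: [580.7, -128.6, 88.9]
eef_rot: [-3.141, -0.0, -0.098]
wrist_force: [-0.4, 0.6, 6.6]
finger_gap: 17.8
t 35.4 pos [ 580.7 -128.6   88.9] rot [-3.141 -0.    -0.098] gap 17.8 F [-0.4  0.6  6.6] j [-0.28  0.51  1.51  0.    1.12  1.39]
rz -0.001 shift cm now-frame [-0.01  0.    0.22] final-frame [-0.01  0.    0.22]
```

```bash
python3 -m jog '[[0,0,0,0,0,0,40],[0,0,0,0,0,0,40],[0,0,0,0,0,0,40],[0,0,-2,0,0,0,60],[0,0,-4,0,0,0,60],[0,0,-4,0,0,0,60],[-3,1,0,0,0,0,60],[-4,2,0,0,0,0,60]]'; python3 -m jog '[[-4,2,0,0,0,0,60],[0,0,0,0,0,0,60],[0,0,0,0,0,0,60]]';python3 -c "
from h import *
s=snap('scene','scene19.png');t=snap('top','top19.png')
B=cv2.resize(s['color'][120:260,290:430],None,fx=4,fy=4);A=cv2.resize(t['color'][170:260,290:450],None,fx=5,fy=5)
cv2.imwrite('pics/q24.png',B);cv2.imwrite('pics/q25.png',A)
C=cv2.resize(s['color'][155:195,410:460],None,fx=12,fy=12,interpolation=cv2.INTER_NEAREST);cv2.imwrite('pics/q26.png',C)
need(422,-321,150,0)"
```

```text
clock: 36.2
eef_pos: [508.0, -151.1, 189.0]
eef_rot: [3.141, -0.002, -0.096]
wrist_force: [-0.3, -0.5, -0.2]
finger_gap: 56.2
clock: 36.5
eef_pos: [466.3, -167.8, 189.0]
eef_rot: [3.141, -0.001, -0.099]
wrist_force: [-0.4, -0.3, -0.2]
finger_gap: 56.5
t 36.6 pos [ 467.1 -167.3  188.6] rot [-3.142 -0.    -0.098] gap 56.5 F [ 0.2 -0.8 -0. ] j [-0.42  0.19  1.69  0.    1.25  1.25]
rz -0.098 shift cm now-frame [-2.98 15.74  3.86] final-frame [-4.51 15.37  3.86]
```

View pics/q24.png

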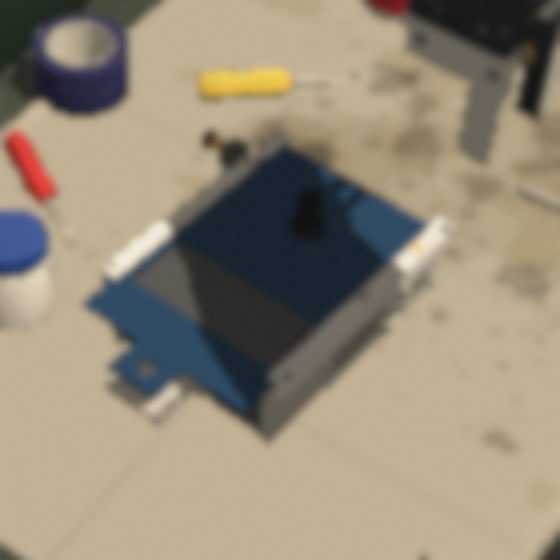

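View pics/q25.png

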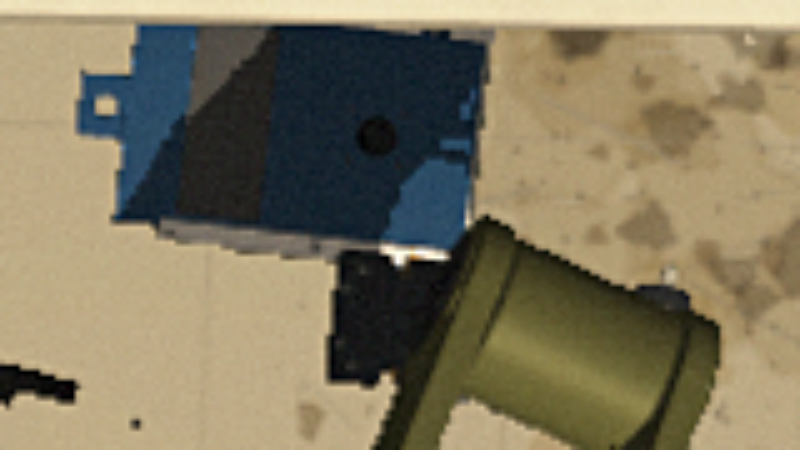

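View pics/q26.png

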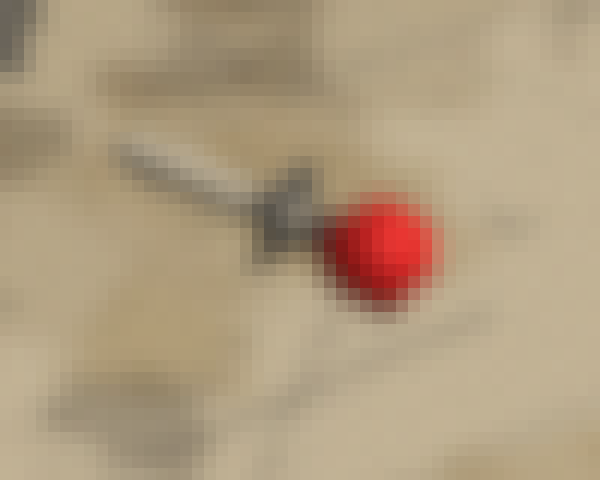

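Run:
```python
from h import *
def red(c,z=15):
    h=cv2.cvtColor(c['color'],cv2.COLOR_BGR2HSV); m=cv2.inRange(h,(0,150,60),(6,255,255))|cv2.inRange(h,(174,150,60),(180,255,255))
    n,l,st,ce=cv2.connectedComponentsWithStats(m)
    for i in range(1,n):
        if st[i,4]>20:
            p=cast(c,*ce[i],z)
            if 350<p[0]<550 and -420<p[1]<-250: print(st[i],ce[i].round(1),p.round(1)); return ce[i]
for f in('scene0','top0','top2','top6','scene19'): print(f);r=red(load(f))
a=load('top19');
h=cv2.cvtColor(a['color'],cv2.COLOR_BGR2HSV)[186:196,305:316]
print(h[:,:,0]);print(h[:,:,2])
b=load('scene19');print(cv2.cvtColor(b['color'],cv2.COLOR_BGR2HSV)[206:218,320:333,0]);
```

```text
scene0
[437 173   8   7  43] [440.7 175.6] [ 422. -323.   15.]
top0
[417 243   8   8  48] [420.7 246.4] [ 422.7 -319.6   15. ]
top2
top6
[417 243   9   9  59] [421.1 246.7] [ 422.  -320.9   15. ]
scene19
[437 172   9   8  55] [441.2 175.4] [ 421.5 -324.8   15. ]
[[ 19 104 104 104 103 103 104 104 104 104 103]
 [ 20 105 105 103 103 105 104 105 105 103 105]
 [ 20 103 105 105 103 103 102 105 103 104 103]
 [ 18 104 105 104 100  24  19  21 105 103 105]
 [ 21 105 103 104  20  20  21  21  53 103 103]
 [ 23 102 104 103  18  20  20  21 128 102 104]
 [ 26 104 104 106  19  19  19  19 106 105 104]
 [ 90 104 105 104 103 104 105 104 103 104 103]
 [111 104 105 103 104 104 104 103 104 105 103]
 [107 104 104 104 104 106 105 105 104 104 103]]
[[209 116  97  99  98 102 101  98 102 104 102]
 [207 105  99  98  96  98  99 100 102  99  93]
 [210 108  96 101 101 100 106  97  94 100 103]
 [185 116 103  97 120 136 160 122  98 103 101]
 [106  87  99  82 189 211 207 214 111 100 100]
 [105  92 102  83 190 208 203 209 106  92 114]
 [110  93  99 104 163 193 190 196 109  82 109]
 [106  99 102 100  91  65  65  92 102  76  88]
 [110  96 104 100 101 104 100 101 100  82 100]
 [109  93  99 101 103 102 101 106 104  87  97]]
[[ 20  19  21 104 103 104 104 104 104 104 104 104 103]
 [ 20  21 103 105 104 104 104 104 103 104 103 104 104]
 [ 23 103 105 104 104 104 104 103 104 104 104 103 104]
 [105 105 104 104 104 103 103 104 104 103 104 104 103]
 [104 104 104 103 104 104 104 104 104 104 104 103 104]
 [104 103 103 104 105 103  30  23 100 105 103 104 104]
 [105 104 103 104 104  90  25  23 100 104 103 104 103]
 [104 104 104 103 105 103 105 106 106 104 103 103 104]
 [105 104 104 104 104 103 105 104 105 103 104 104 105]
 [ 15 105 106 104 104 104 103 104 104 104 104 105 100]
 [ 20  19  75 106 105 104 104 104 104 104 105  60  21]
 [ 20  19  23  25 105 105 104 104 104 105  60  20  20]]
```

```bash
python3 -c "
from h import *
need(422.3,-320.5,100,-.14)"
```

```text
t 36.6 pos [ 467.1 -167.3  188.6] rot [-3.142 -0.    -0.098] gap 56.5 F [ 0.2 -0.8 -0. ] j [-0.42  0.19  1.69  0.    1.25  1.25]
rz 0.042 shift cm now-frame [-2.96 15.68  8.86] final-frame [-2.3  15.79  8.86]
```

```bash
python3 -m jog '[[0,0,0,0,0,0.042,70],[-0.5,3.5,0,0,0,0,70],[-0.6,4,1,0,0,0,70],[-0.6,4,2.5,0,0,0,70],[-0.6,4.3,2.5,0,0,0,70],[0,0,2.8,0,0,0,70],[0,0,0,0,0,0,70],[0,0,0,0,0,0,70]]';python3 -c "
from h import *
need(422.3,-320.5,4,-.14)
s=snap('scene','scene20.png')
cv2.imwrite('pics/q27.png',cv2.resize(s['color'][110:210,380:500],None,fx=6,fy=6))"
```

```text
clock: 37.4
eef_pos: [422.2, -320.1, 100.8]
eef_rot: [-3.141, 0.001, -0.139]
wrist_force: [-0.1, 0.4, 0.7]
finger_gap: 65.6
t 37.4 pos [ 422.2 -320.1  100.8] rot [-3.141e+00  1.000e-03 -1.390e-01] gap 65.6 F [-0.1  0.4  0.7] j [-0.72  0.37  1.69  0.    1.08  0.99]
rz 0.001 shift cm now-frame [0.01 0.04 9.68] final-frame [0.01 0.04 9.68]
```

View pics/q27.png

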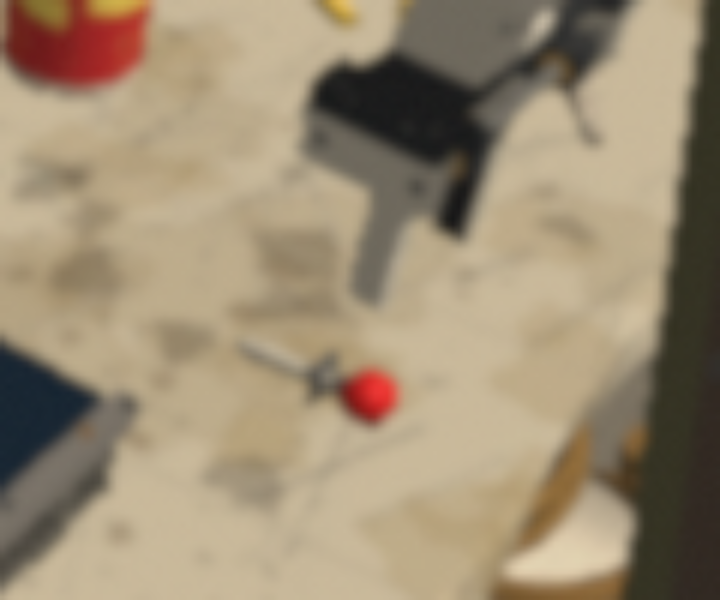

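```bash
python3 -m jog '[[0,0,2.5,0,0,0,70],[0,0,3,0,0,0,70],[0,0,2.5,0,0,0,70],[0,0,1.5,0,0,0,70],[0,0,0,0,0,0,50],[0,0,0,0,0,0,0],[0,0,0,0,0,0,0]]' 40;python3 -m jog '[[0,0,0,0,0,0,0],[0,0,0,0,0,0,0],[0,0,0,0,0,0,0]]' ;python3 -c "
from h import *
need(422.3,-320.5,4,-.14)
s=snap('scene','scene21.png')
cv2.imwrite('pics/q28.png',cv2.resize(s['color'][110:210,380:500],None,fx=6,fy=6))"
```

```text
clock: 38.15
eef_pos: [422.4, -321.0, 7.3]
eef_rot: [3.14, -0.002, -0.14]
wrist_force: [-0.6, -0.7, 1.4]
finger_gap: 45.3
clock: 38.45
eef_pos: [421.7, -320.9, 6.2]
eef_rot: [3.141, -0.001, -0.14]
wrist_force: [-0.2, 1.4, 5.1]
finger_gap: 28.7
t 38.5 pos [ 421.7 -320.9    6.2] rot [ 3.141e+00 -1.000e-03 -1.400e-01] gap 28.7 F [-0.2  1.4  5.1] j [-0.72  0.51  1.74  0.    0.89  0.99]
rz -0.000 shift cm now-frame [ 0.05 -0.05  0.22] final-frame [ 0.05 -0.05  0.22]
```

View pics/q28.png

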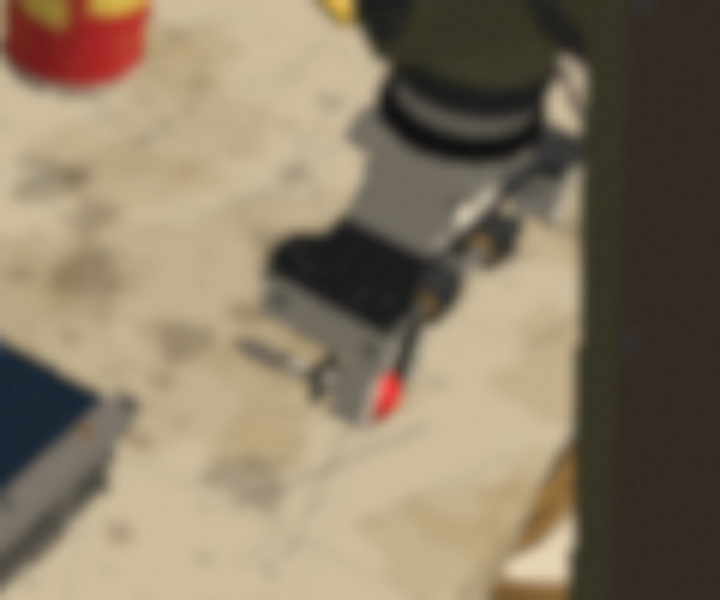

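```bash
python3 -m jog '[[0,0,-1,0,0,0,0],[0,0,-2,0,0,0,0],[0,0,-2,0,0,0,0],[0,0,-2,0,0,0,0],[0,0,-2,0,0,0,0],[0,0,-2,0,0,0,0],[0,0,-2,0,0,0,0],[0,0,-2,0,0,0,0]]';python3 -m jog '[[0,0,-2,0,0,0,0],[0,0,-1.5,0,0,0,0],[0,0,0,0,0,0,0],[0,0,0,0,0,0,0],[0,0,0,0,0,0,0]]' ;python3 -c "
from h import *
need(424,41,190,-.14)
s=snap('scene','scene22.png')
cv2.imwrite('pics/q29.png',cv2.resize(s['color'][60:200,360:500],None,fx=4.2,fy=4.2))"
```

```text
clock: 39.3
eef_pos: [421.2, -320.4, 156.8]
eef_rot: [-3.141, 0.0, -0.14]
wrist_force: [0.1, -0.3, -1.8]
finger_gap: 28.0
clock: 39.8
eef_pos: [421.0, -320.3, 189.6]
eef_rot: [-3.141, 0.001, -0.14]
wrist_force: [-0.1, 0.5, -2.0]
finger_gap: 28.3
t 39.8 pos [ 421.  -320.3  189.6] rot [-3.141e+00  1.000e-03 -1.400e-01] gap 28.3 F [-0.1  0.5 -2. ] j [-0.72  0.27  1.6  -0.    1.28  0.99]
rz -0.000 shift cm now-frame [ -4.76 -35.82  -0.04] final-frame [ -4.75 -35.82  -0.04]
```

View pics/q29.png

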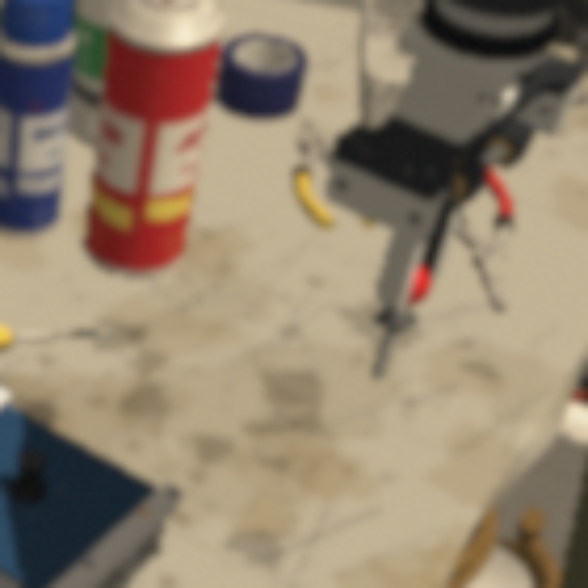

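```bash
python3 -m jog '[[0,-1.5,0,0,0,0,0],[0,-3,0,0,0,0,0],[0,-4,0,0,0,0,0],[0,-4,0,0,0,0,0],[0,-4,0,0,0,0,0],[0,-4,0,0,0,0,0],[0,-4,0,0,0,0,0],[0,-4,0,0,0,0,0]]';python3 -m jog '[[0,-3,0,0,0,0,0],[0,-2,0,0,0,0,0],[0,-1,0,0,0,0,0],[0,0,0,0,0,0,0]]' ;python3 -c "
from h import *
need(594.2,41,190,-.14)"
```

```text
clock: 40.65
eef_pos: [460.7, -36.0, 190.4]
eef_rot: [-3.141, 0.0, -0.14]
wrist_force: [1.0, -1.2, -2.2]
finger_gap: 28.4
clock: 41.05
eef_pos: [469.4, 22.0, 190.3]
eef_rot: [-3.142, 0.0, -0.139]
wrist_force: [0.3, -0.5, -2.3]
finger_gap: 28.4
t 41.0 pos [469.4  22.  190.3] rot [-3.142  0.    -0.139] gap 28.4 F [ 0.3 -0.5 -2.3] j [-0.03  0.13  1.76  0.    1.25  1.68]
rz 0.001 shift cm now-frame [12.1  -3.6   0.03] final-frame [12.1  -3.62  0.03]
```

```bash
python3 -m jog '[[1.5,-0.5,0,0,0,0,0],[2.5,-0.8,0,0,0,0,0],[3,-0.9,0,0,0,0,0],[2.5,-0.8,0,0,0,0,0],[1.6,-0.4,0,0,0,0,0],[0.8,-0.1,0,0,0,0,0],[0,0,0,0,0,0,0],[0,0,0,0,0,0,0]]';python3 -m jog '[[0,0,0,0,0,0,0],[0,0,0,0,0,0,0],[0,0,0,0,0,0,0],[0,0,0,0,0,0,0],[0,0,0,0,0,0,0]]' ;python3 -c "
from h import *
need(594.2,41,190,-.14)
s=snap('scene','scene23.png');t=snap('top','top23.png')
cv2.imwrite('pics/q30.png',cv2.resize(s['color'][120:230,270:400],None,fx=5,fy=5))
cv2.imwrite('pics/q31.png',cv2.resize(t['color'][160:250,270:390],None,fx=5,fy=5))"
```

```text
clock: 41.85
eef_pos: [591.8, 38.5, 190.5]
eef_rot: [3.141, 0.0, -0.141]
wrist_force: [-0.5, -0.3, -1.5]
finger_gap: 28.1
clock: 42.35
eef_pos: [592.3, 39.0, 190.7]
eef_rot: [-3.142, -0.0, -0.14]
wrist_force: [0.3, 1.6, -1.6]
finger_gap: 28.5
t 42.4 pos [592.3  39.  190.7] rot [-3.142 -0.    -0.14 ] gap 28.5 F [ 0.3  1.6 -1.6] j [0.   0.41 1.41 0.   1.32 1.72]
rz -0.000 shift cm now-frame [ 0.16 -0.22  0.07] final-frame [ 0.16 -0.22  0.07]
```

View pics/q30.png

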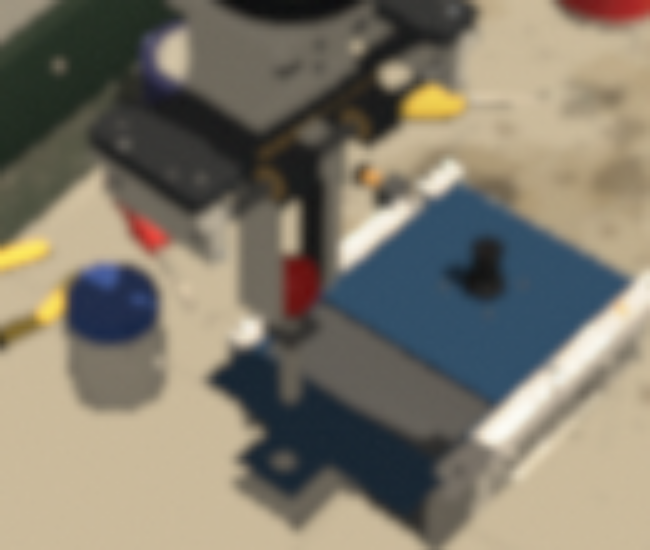

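View pics/q31.png

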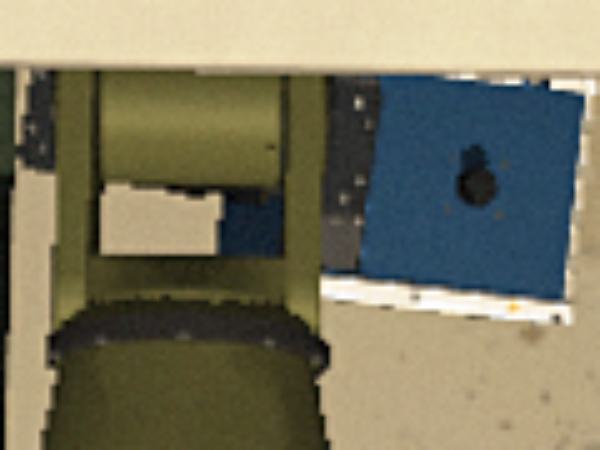

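```bash
python3 -m jog '[[0.15,-0.2,1,0,0,0,0],[0,0,1.3,0,0,0,0],[0,0,1,0,0,0,0],[0,0,0,0,0,0,0],[0,0,0,0,0,0,0],[0,0,0,0,0,0,0],[0,0,0,0,0,0,0]]';python3 -c "
from h import *
need(594.2,41,156,-.14)
s=snap('scene','scene24.png')
cv2.imwrite('pics/q32.png',cv2.resize(s['color'][170:225,300:355],None,fx=10,fy=10,interpolation=cv2.INTER_CUBIC))
for z in (74,85): print(proj(s,[594.2,38.5,z]))"
```

```text
clock: 43.15
eef_pos: [594.3, 40.8, 158.1]
eef_rot: [-3.141, -0.001, -0.14]
wrist_force: [0.1, -0.7, -2.4]
finger_gap: 28.4
t 43.1 pos [594.3  40.8 158.1] rot [-3.141e+00 -1.000e-03 -1.400e-01] gap 28.4 F [ 0.1 -0.7 -2.4] j [0.01 0.44 1.44 0.   1.26 1.72]
rz -0.000 shift cm now-frame [-0.02 -0.02  0.21] final-frame [-0.02 -0.02  0.21]
[326.19661866 210.91775825]
[326.18379965 208.17630888]
```

View pics/q32.png

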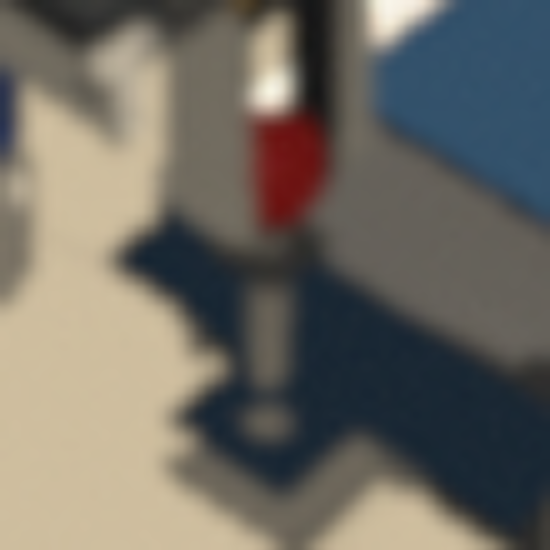

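The tip at (270,390) sits right above the hole at (268,422) on the same column, so I'll lower in steps and check the force.

```bash
python3 -m jog '[[0,0,0.5,0,0,0,0],[0,0,0.5,0,0,0,0],[0,0,0.5,0,0,0,0],[0,0,0.5,0,0,0,0],[0,0,0,0,0,0,0]]';python3 -c "
from h import *
need(594.2,41,95,-.14)
s=snap('scene','scene25.png')
cv2.imwrite('pics/q33.png',cv2.resize(s['color'][170:225,300:355],None,fx=10,fy=10,interpolation=cv2.INTER_CUBIC))"
```

```text
clock: 43.7
eef_pos: [593.7, 40.8, 136.6]
eef_rot: [3.141, 0.001, -0.14]
wrist_force: [-0.1, 0.0, -2.1]
finger_gap: 28.7
t 43.7 pos [593.7  40.8 136.6] rot [ 3.141e+00  1.000e-03 -1.400e-01] gap 28.7 F [-0.1  0.  -2.1] j [0.01 0.46 1.46 0.   1.22 1.72]
rz -0.000 shift cm now-frame [ 0.04 -0.03  4.16] final-frame [ 0.04 -0.03  4.16]
```

View pics/q33.png

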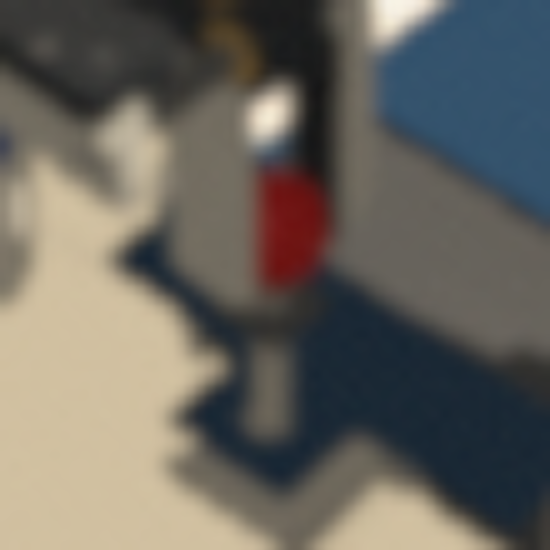

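```bash
python3 -m jog '[[0,0,0.6,0,0,0,0],[0,0,0.6,0,0,0,0],[0,0,0.6,0,0,0,0],[0,0,0.6,0,0,0,0],[0,0,0,0,0,0,0],[0,0,0,0,0,0,0]]';python3 -c "
from h import *
need(594.2,41,95,-.14)
s=snap('scene','scene26.png')
cv2.imwrite('pics/q34.png',cv2.resize(s['color'][170:225,300:355],None,fx=10,fy=10,interpolation=cv2.INTER_CUBIC))"
```

```text
clock: 44.35
eef_pos: [594.1, 40.8, 113.5]
eef_rot: [3.142, 0.0, -0.14]
wrist_force: [-0.0, -1.0, -0.7]
finger_gap: 28.3
t 44.4 pos [594.1  40.8 113.5] rot [ 3.142  0.    -0.14 ] gap 28.3 F [-0.  -1.  -0.7] j [ 0.01  0.49  1.48 -0.    1.17  1.72]
rz -0.000 shift cm now-frame [ 0.   -0.02  1.85] final-frame [ 0.   -0.02  1.85]
```

View pics/q34.png

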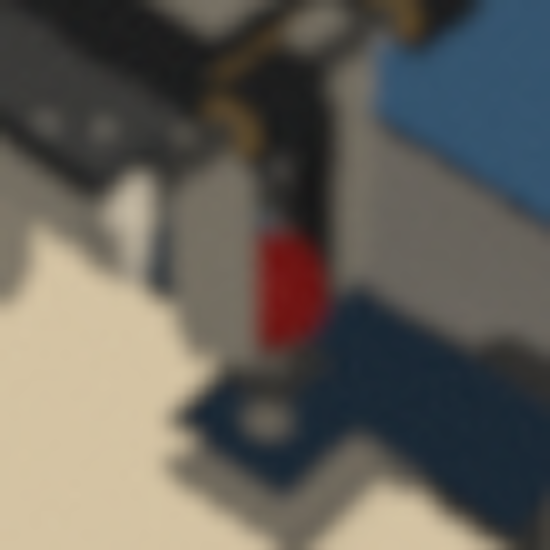

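```bash
python3 -m jog '[[0,0,0.6,0,0,0,0],[0,0,0.6,0,0,0,0],[0,0,0.4,0,0,0,0],[0,0,0,0,0,0,0],[0,0,0,0,0,0,0]]';python3 -c "
from h import *
need(594.2,41,95,-.14)
s=snap('scene','scene27.png')
cv2.imwrite('pics/q35.png',cv2.resize(s['color'][170:225,300:355],None,fx=10,fy=10,interpolation=cv2.INTER_CUBIC))"
```

```text
clock: 44.9
eef_pos: [594.1, 40.8, 97.5]
eef_rot: [3.142, 0.0, -0.14]
wrist_force: [-0.8, -1.1, -1.3]
finger_gap: 28.2
t 44.9 pos [594.1  40.8  97.5] rot [ 3.142  0.    -0.14 ] gap 28.2 F [-0.8 -1.1 -1.3] j [0.01 0.5  1.5  0.   1.14 1.72]
rz -0.000 shift cm now-frame [ 0.   -0.02  0.25] final-frame [ 0.   -0.02  0.25]
```

View pics/q35.png

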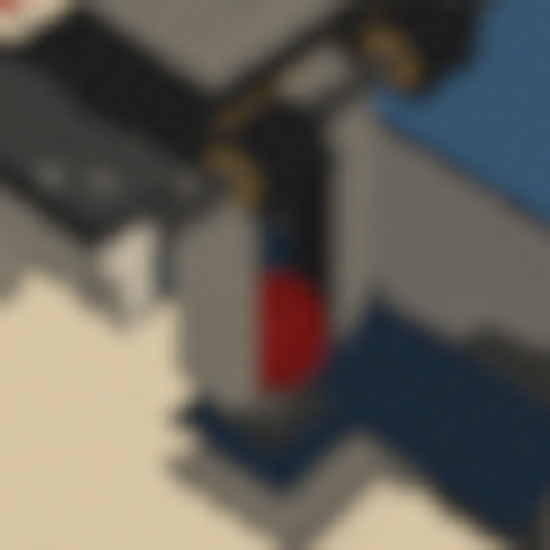

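Nearly seated; a small further press until the force shows contact.

```bash
python3 -m jog '[[0,0,0.2,0,0,0,0],[0,0,0.15,0,0,0,0],[0,0,0,0,0,0,0],[0,0,0,0,0,0,0]]';python3 -c "
from h import *
need(594.2,41,95,-.14)"
```

```text
clock: 45.35
eef_pos: [594.7, 40.9, 95.3]
eef_rot: [-3.141, -0.002, -0.14]
wrist_force: [-2.1, 0.5, 8.5]
finger_gap: 28.3
t 45.4 pos [594.7  40.9  95.3] rot [-3.141e+00 -2.000e-03 -1.400e-01] gap 28.3 F [-2.1  0.5  8.5] j [0.01 0.51 1.5  0.   1.13 1.72]
rz -0.000 shift cm now-frame [-0.05 -0.    0.03] final-frame [-0.05 -0.    0.03]
```

Seated: the force is 8.5 N upward at the expected height (TCP 95). I'll release and withdraw.

```bash
python3 -m jog '[[0,0,0,0,0,0,50],[0,0,0,0,0,0,50],[0,0,0,0,0,0,50],[0,0,0,0,0,0,60],[0,0,-1.5,0,0,0,60],[0,0,-3,0,0,0,60],[0,0,-4,0,0,0,60],[0,0,-2,0,0,0,60]]';python3 -m jog '[[-3,0,0,0,0,0,60],[-4,0,0,0,0,0,60],[-4,0,0,0,0,0,60],[-4,0,0,0,0,0,60],[-4,0,0,0,0,0,60],[0,0,0,0,0,0,60],[0,0,0,0,0,0,60]]';python3 -c "
from h import *
need(594.2,41,95,-.14)
s=snap('scene','scene28.png');t=snap('top','top28.png')
cv2.imwrite('pics/q36.png',cv2.resize(s['color'][120:250,290:420],None,fx=4.5,fy=4.5,interpolation=cv2.INTER_CUBIC))
cv2.imwrite('pics/q37.png',cv2.resize(t['color'][160:260,200:400],None,fx=4,fy=4,interpolation=cv2.INTER_CUBIC))"
```

```text
clock: 46.15
eef_pos: [594.9, 40.8, 203.7]
eef_rot: [-3.141, -0.005, -0.14]
wrist_force: [-0.6, 0.1, 1.4]
finger_gap: 56.5
clock: 46.85
eef_pos: [406.3, 67.4, 200.5]
eef_rot: [-3.141, -0.003, -0.14]
wrist_force: [-0.4, -0.4, 0.1]
finger_gap: 56.4
t 46.9 pos [406.3  67.4 200.5] rot [-3.141e+00 -3.000e-03 -1.400e-01] gap 56.4 F [-0.4 -0.4  0.1] j [ 0.08 -0.01  1.89 -0.    1.26  1.79]
rz 0.000 shift cm now-frame [18.97  0.   10.55] final-frame [18.97 -0.   10.55]
```

View pics/q36.png

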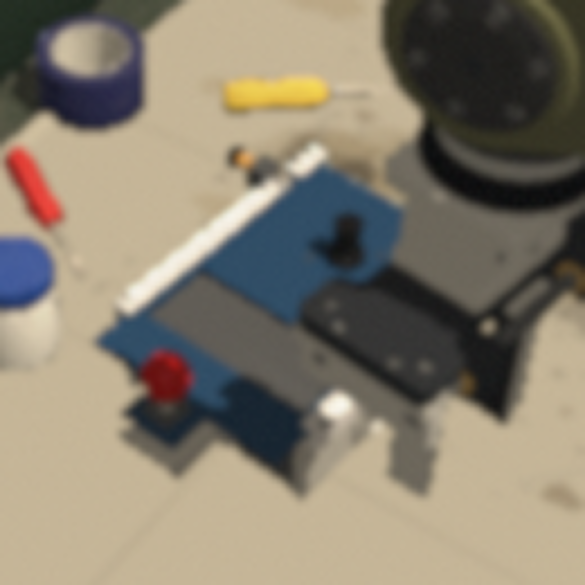

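View pics/q37.png

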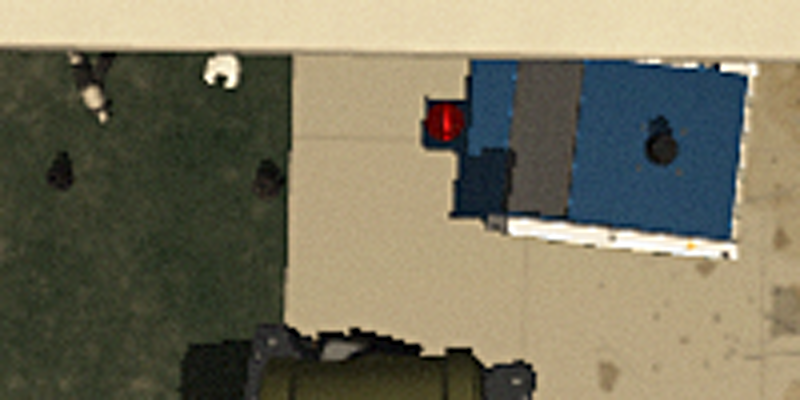

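View pics/scene28.png

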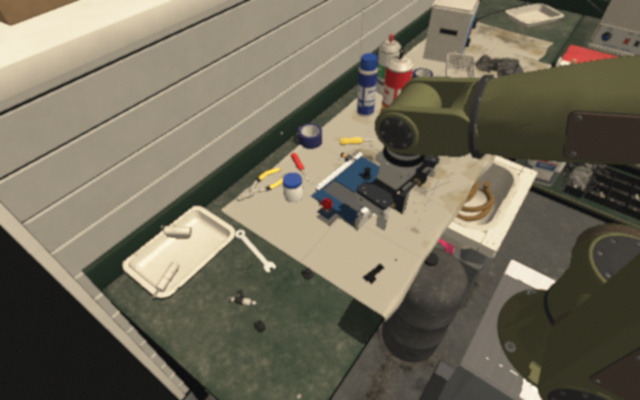

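Run:
```python
from h import *
t=load('top28');s=load('scene28');c=[]
for im in(t,s):
    h=cv2.cvtColor(im['color'],cv2.COLOR_BGR2HSV);m=cv2.inRange(h,(0,150,60),(6,255,255))|cv2.inRange(h,(174,150,60),(180,255,255))
    n,l,st,ce=cv2.connectedComponentsWithStats(m)
    for i in range(1,n):
        if st[i,4]>20 and np.linalg.norm(cast(im,*ce[i],104)[:2]-[594,41])<25: c.append(ce[i]);print(st[i],ce[i].round(1),cast(im,*ce[i],104).round(1))
print('ball',tri(t,c[0],s,c[1]).round(1),'knob',cast(t,200+661/4-.5,160+147/4-.5,104).round(1),monitor.read_state()['clock'])
```

```text
[307 186   9   9  65] [310.8 189.9] [594.8  40.3 104. ]
[322 198  10  11  84] [326.5 203.3] [593.4  38.  104. ]
ball [593.6  39.7 105.6] knob [ 578.4 -125.2  104. ] 46.95
```

Run:
```python
from h import *
for f in('top0','top28'):
    t=load(f);im=t['color']
    g=cv2.cvtColor(im,cv2.COLOR_BGR2GRAY)[186:206,355:378]; _,m=cv2.threshold(g,40,255,cv2.THRESH_BINARY_INV); ys,xs=np.where(m)
    h=cv2.cvtColor(im,cv2.COLOR_BGR2HSV);b=cv2.inRange(h,(95,110,20),(115,255,255))
    R=[];Q=[];P=[]
    for v in range(184,196):
        u=np.where(b[v,316:395])[0]+316;R.append(u.max());g2=np.where(np.diff(u)>8)[0]
        if len(g2):P.append(u[g2[0]]);Q.append(u[g2[0]+1])
    print(f,'knob',xs.mean()+355,ys.mean()+186,len(xs),'edges',np.mean(R),np.mean(P),np.mean(Q))
```

```text
top0 knob 364.5571428571429 195.1142857142857 70 edges 384.5833333333333 326.6666666666667 344.8333333333333
top28 knob 364.6575342465753 195.1095890410959 73 edges 384.5833333333333 326.5833333333333 344.75
```

The knob and the plate edges match the starting (shut) picture to within 0.1 px, and the pin is seated. Handing in.

```bash
python3 -c "
from h import *
order.sign_off(); s=monitor.read_state(); print(s['clock'],s['wrist_force'].round(1))"
```

```text
the job is handed in; nothing more can be done
the job is handed in; nothing more can be done
```

The cassette is loaded, shut and locked, and I handed the job in at about 47 s. No verdict came back: the hand-in call printed only "the job is handed in; nothing more can be done", twice.

**What I did:**
- Slid the shutter to its first stop and put both steel adapters present into the steel compartment. One of them had been knocked about 2 cm away from the spanner, so I found it again before gripping it.
- Slid on to the second stop and put the one brass adapter present into the brass compartment.
- Slid the shutter shut and put the red pin down through the tongue and the bracket.

**Last checks:**
- **Shutter:** the knob and plate edges match the shut start picture to within about 0.1 pixel (about 0.3 mm).
- **Pin:** the shoulder met the tongue at the expected height, with 8.5 N at the wrist. After release the ball measured (593.6, 39.7, 105.6) mm; 104 mm height was expected, and calibration is good to about 2 mm.
- **Adapters:** I saw all three through the port after releasing them. They cannot be seen now that the shutter is shut.
- **Other objects:** the black adapters, spanner, injector, pot and clip look unmoved by eye. I did not measure them.

**Where measurements disagreed:** the two cameras differ by 2–4 mm in y. I went by the top camera and what the gripper felt.

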